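Cool-down check of fired pots with an infrared thermometer

TASK

Check that the fired pots on the kiln shelf have cooled, then clear them. Pull open the top drawer of the small drawer unit, take out the infrared thermometer and go along the pots where they stand, from the robot's left to its right: point it at the middle of each pot's wall from 4 to 12 cm away, without touching the pot, and keep it on that spot for two seconds before going on to the next. When all are read, set every pot gently upright on the long wooden ware board, whole foot on the board, and leave the thermometer back in its drawer with the drawer fully shut; do not disturb the other things.

Things in the scene. Friction and masses are not known exactly. Their poses are not given: they have to be found in the camera images.
- kiln_shelf: Cream ceramic kiln shelf, a slab 240 x 410 x 18 mm on four short props, fixed to the table. Origin on the table under its centre; its top is 48 mm above the origin; x is its short side (away from the robot), y its long side (to the robot's left).
- pot_a: Terracotta tumbler, first (the robot's leftmost) of the four pot places along the kiln shelf, open on top, wall 4 mm, widening from 48 mm at the foot to 58 mm at the rim, 82 mm tall, 0.1 to 0.2 kg. Origin at the centre of its foot, z up. It may be absent.
- pot_b: Terracotta straight-sided cup, second from the robot's left of the four pot places along the kiln shelf, open on top, wall 4 mm, 56 mm across, 66 mm tall, 0.1 to 0.2 kg. Origin at the centre of its foot, z up. It may be absent.
- pot_c: Terracotta beaker, third from the robot's left of the four pot places along the kiln shelf, open on top, wall 4 mm, narrowing from 58 mm at the foot to 54 mm at the rim, 74 mm tall, 0.1 to 0.2 kg. Origin at the centre of its foot, z up. It may be absent.
- pot_d: Terracotta flared cup, fourth (the robot's rightmost) of the four pot places along the kiln shelf, open on top, wall 4 mm, widening from 46 mm at the foot to 60 mm at the rim, 70 mm tall, 0.1 to 0.2 kg. Origin at the centre of its foot, z up. It may be absent.
- pot_a_mid (a point): Point on the axis of pot_a at half its height (41 mm above its foot): the point at which to aim.
- pot_b_mid (a point): Point on the axis of pot_b at half its height (33 mm above its foot): the point at which to aim.
- pot_c_mid (a point): Point on the axis of pot_c at half its height (37 mm above its foot): the point at which to aim.
- pot_d_mid (a point): Point on the axis of pot_d at half its height (35 mm above its foot): the point at which to aim.
- thermometer: Pistol-shaped infrared thermometer, always on (no trigger to press), 0.2 kg, on its side in the top drawer. Grey barrel 110 x 44 x 40 mm thick. Origin under the barrel's centre; x: line of sight, out of the lens; y: from the barrel towards the handle; z up. Black handle 36 mm wide, 40 mm thick, ends 106 mm from the barrel's axis, leaning 0.14 rad back (-x). Mid thickness is 20 mm above the origin.
- lens (a point): Centre of the thermometer's lens, 62 mm ahead of its origin along x and 20 mm above it; axes as the thermometer's, so its x is the line of sight.
- thermometer_grip (a point): Middle of the thermometer's handle, a good place to grip: 27 mm behind (-x), 68 mm to +y and 20 mm above the thermometer's origin; the handle is 36 mm wide here, and a pinch across it closes along the thermometer's x turned by 0.14 rad towards its y.
- cabinet: Grey bench drawer unit, 280 mm deep, 260 wide, 150 high, fixed, two plywood-fronted drawers. Origin on the table under its centre; x points to its back; drawers slide out along -x. The top drawer is an open box, inside 235 x 218 mm, its floor 85 mm above the origin, walls 43 mm high; a flat wooden rib lies at its back. Shut, its inside is centred on the unit's origin.
- cabinet_drawer0 (a joint): How far the top drawer is pulled out, m: 0 shut, 0.198 fully out; it slides with about 1 to 2 N of friction and stays where it is left. It may start slightly ajar.
- cabinet_drawer0_handle (a point): Middle of the top drawer's bar handle: a round bar 11 mm thick and 120 mm long, parallel to the drawer's front (along the unit's y), its centre 35 mm in front of the drawer's face and 38 mm below the unit's top. It moves with the drawer; axes as the unit's.
- ware_board: Brown wooden ware board lying on the table, fixed, 540 mm long, 180 mm wide, 16 mm thick. Origin on the table under its centre; x runs along its length away from the robot, y across it. The near half (x from -0.25 to 0.06) is free; an earlier bowl stands on the far half.
- cone_pack: Witness cones: a clay bar 30 x 80 mm, 14 mm high with three thin upright cones (66 mm high in all), on the back of the kiln shelf. Origin under its centre, y along the bar. Leave it alone.
- bowl_a: Terracotta bowl, 90 mm across, 40 mm high, on the far half of the ware board. Leave it alone.
- glaze_brush: Wooden-handled glaze brush lying flat on the table between the robot and the kiln shelf, about 200 mm long and under 30 mm high. Leave it alone.
Things that resemble listed ones, but are neither listed nor needed, are in the scene too. What is shaped like the pot_b but purple is not meant.

How it is judged:
By the outcome, as a careful person would: the job done as asked, in the order asked, and still so for the second after the job is handed in, with the robot touching nothing.
Of pot_a, pot_b, pot_c, pot_d only 3 to 4 are there at a start; the rules pass over those that are not, and their reading is None.
At some moment in a run one of pot_a, pot_b, pot_c, pot_d may be knocked a few centimetres aside while the robot is not near it.
It also fails if it takes over 210 s, if anything falls off the work surface, if the arm or the gripper's body presses on something with over 40 N, if the wrist force passes 120 N, or if a joint passes its speed limit or range.

ROBOT

A 6-joint arm with a two-finger parallel gripper is mounted at the origin on the work surface. World frame = base frame: x ahead of the robot, y to its left, z up, the work surface at z = 0. Lengths are in m, angles in rad, forces in N, time in s.
With the tool pointing down it reaches from about 0.35 to 0.775 m from the base axis. Payload 5.5 kg.
Tool frame: the origin (TCP) lies between the finger pads; the fingertips stand 17 mm ahead of it and the grasp point (between the pads) lies 2 mm behind it; z points along the fingers, y is the direction in which the jaws open and shut (so a half turn about z gives the same grasp; the last joint's range is limited). The gripper opens to 85 mm and grips with 20 to 120 N. Pads are 22 mm wide; open, the fingers measure 114 mm over their backs; the gripper's body (76 mm by 85 mm) begins 54 mm behind the grasp point. The pads swing forward as they close: fully open they stand 13 mm farther back than shut.
Start: joints at [-1.316, 0.313, 0.046, 1.304, 0, 1.431], TCP at [0.221, -0.531, 0.248] pointing down, gripper open.
Joint ranges: [-2.76, 2.76], [-0.86, 1.69], [-1.03, 1.26], [-2.2, 2.34], [-1.47, 1.5], [-3.14, 3.14]. Speed limits (rad/s): [2.57, 2.57, 3.14, 3.14, 3.14, 3.14].

INTERFACE

Orientations are given as a unit quaternion [w, x, y, z].
In Python, from cell import arm, optics gives the robot as it stands. The module is installed in compiled form; this text tells all that it offers.
- The arm moves only by the tool arm_command, never from a script. Its argument "targets" is a list of rows, each a list of 7 numbers: the shift along the tool's x, y, z in m, then the turn, a rotation vector about the tool's x, y, z in rad, then the finger opening in m, from 0 to 0.0854. In form: [[tx, ty, tz, ax, ay, az, grip], ...]. A call has 1 to 12 rows; each row is the pose to reach, as a shift and turn from the pose measured when the call began, along the tool's axes at that moment; what a row does not reach only later rows make up. A row lasts 1/10 s, in which the tool goes at most 50 mm and 8.59 degrees, less where a joint would pass 70% of its speed; a pose out of reach is approached as far as the arm can. A call with a gripper value outside its range is refused whole. The fingers move at their own pace and stop on an object; "squeeze" is the grip in N (left out, the last holds). Time passes only in rows, so rows that repeat a pose let the fingers close. It gives the time, the measured TCP pose, the force and the opening at its end, in the units of the state.
- arm.observe(): the state, without advancing time (a new reading comes with each control period).
- optics.snapshot(name): name is "scene" or "side" or "wrist"; returns the picture (480x640x3 uint8, blue, green, red); there is no depth.
- optics.camera_params(name): a dict with "intrinsics" (3x3 intrinsics, pixels), "R" (3x3) and "t" (3): a world point X has camera coordinates R X + t; the wrist camera has in their place "T_tool_cam" (4x4, takes a point from camera to tool coordinates, whose origin is the TCP and whose axes are the flange's). Camera axes: x right, y down, z forward; pixel columns grow to the right and rows downward; lengths in m; the calibration is good to about 2 mm. A picture is of the moment at which its call begins: read the wrist's pose just before it. camera_params takes no time and is no camera call.
- arm.finish_job(): hands the job in, once; it reports no verdict.
The state is a dict: "time": time; "qpos": joint angles; "qd": joint speeds; "joint_torque": joint torques, N m; "eef_pos": TCP position; "tool_rot": TCP orientation; "ft_force": force on the tool from outside, world axes, zero at the start; "ft_torque": the same for the moment, N m; "width": finger opening in m.
Only numpy, scipy, OpenCV 4.12 (cv2) and the standard library are available. Lean on these libraries where they do the work, as an engineer would, in place of code of your own. Each camera call takes 0.05 s, during which the arm holds its last target.

## Working session

There is one attempt and no reset: what is moved stays moved. The work goes in short steps, Python scripts to look and compute and a tool call to move; the robot and the scene stay as the last step left them, time stands still between calls to the robot, and variables do not carry over. Pictures are saved under pics/ and viewed, and the job is handed in when it is done.

Besides the shell and the picture viewer there is one more tool, called after "Request:" by a JSON object that holds its "fn" and its "kwargs", one argument or row to a line. arm_command: Moves the arm, as the interface text tells. Its arguments: {"type":"object","properties":{"targets":{"type":"array","items":{"type":"array","items":{"type":"number"}}},"squeeze":{"type":"number"}},"required":["targets"]}

```bash
mkdir -p pics
python3 - <<'E'
from cell import arm, optics
import cv2, numpy as np
np.set_printoptions(precision=4,suppress=True)
s=arm.observe(); print({k:np.round(v,4) for k,v in s.items()})
for n in ["scene","side","wrist"]:
    im=optics.snapshot(n); cv2.imwrite(f"pics/{n}0.png",im)
    p=optics.camera_params(n); print(n,p)
E
```

```text
{'time': np.float64(0.0), 'qpos': array([-1.3156,  0.314 ,  0.045 ,  1.3036,  0.    ,  1.4312]), 'qd': array([-0.0002, -0.0015,  0.0002,  0.0003,  0.0014, -0.    ]), 'joint_torque': array([ -0.0003, -48.063 ,  29.853 ,   0.0193,  -0.0002,   0.    ]), 'eef_pos': array([ 0.221 , -0.5303,  0.2474]), 'tool_rot': array([-0.0009,  0.9806,  0.1961, -0.    ]), 'ft_force': array([-0.0776,  0.6811, -0.6428]), 'ft_torque': array([0.0272, 0.0577, 0.0051]), 'width': np.float64(0.0852)}
scene {'intrinsics': array([[534.9166,   0.    , 310.167 ],
       [  0.    , 534.9166, 245.4595],
       [  0.    ,   0.    ,   1.    ]]), 'R': array([[-0.6246,  0.7808,  0.0123],
       [ 0.6251,  0.5094, -0.5914],
       [-0.4681, -0.3617, -0.8063]]), 't': array([ 0.3601, -0.328 ,  1.8467])}
side {'intrinsics': array([[529.5121,   0.    , 311.771 ],
       [  0.    , 529.5121, 242.3455],
       [  0.    ,   0.    ,   1.    ]]), 'R': array([[-0.8677, -0.4968,  0.0163],
       [-0.3614,  0.6079, -0.707 ],
       [ 0.3414, -0.6194, -0.707 ]]), 't': array([0.5146, 0.2663, 1.1708])}
wrist {'intrinsics': array([[387.9143,   0.    , 317.2414],
       [  0.    , 387.9143, 239.3392],
       [  0.    ,   0.    ,   1.    ]]), 'T_tool_cam': array([[ 0.0016, -0.9495, -0.3137,  0.0797],
       [ 1.    ,  0.0015,  0.0006,  0.0005],
       [-0.0001, -0.3137,  0.9495, -0.1267],
       [ 0.    ,  0.    ,  0.    ,  1.    ]])}
```

View pics/scene0.png

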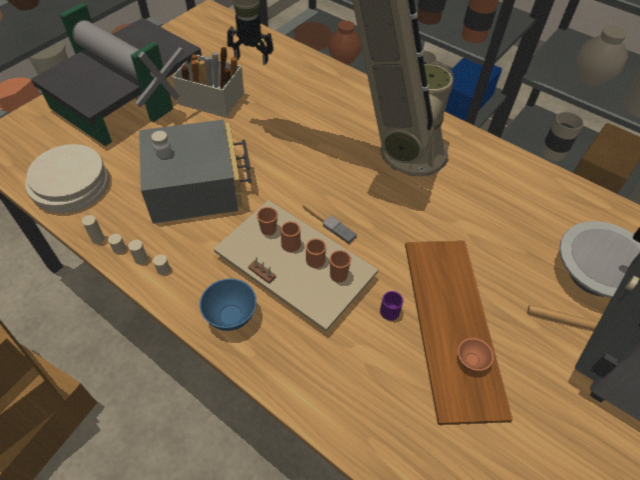

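View pics/side0.png

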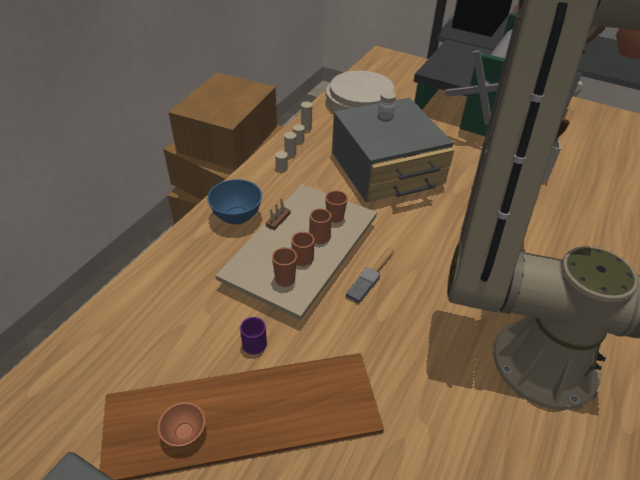

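View pics/wrist0.png

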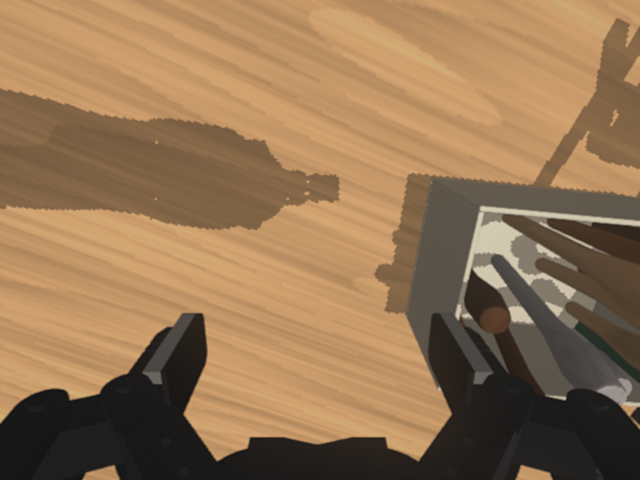

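The scene view shows four terracotta pots on the cream shelf, at (340,265), (316,253), (290,236) and (267,220). The scene's right is the robot's left, so these are a, b, c and d in that order. The purple decoy is at (392,305), the cabinet around (195,170), the ware board around (455,330) and the bowl at (475,356).

Next I'll measure from two views.

```bash
cat > h.py <<'E'
import cv2, numpy as np
from scipy.spatial.transform import Rotation as Rn
np.set_printoptions(precision=4,suppress=True)
from cell import arm, optics
def cam(n,state=None):
    p=optics.camera_params(n);K=np.array(p["intrinsics"])
    if n!="wrist":
        R=np.array(p["R"]);t=np.array(p["t"]);return K,R,t
    s=state or arm.observe()
    q=s["tool_rot"];Rt=Rn.from_quat([q[1],q[2],q[3],q[0]]).as_matrix()
    T=np.eye(4);T[:3,:3]=Rt;T[:3,3]=s["eef_pos"]
    W=T@np.array(p["T_tool_cam"]); R=W[:3,:3].T
    return K,R,-R@W[:3,3]
def ray(c,uv):
    K,R,t=c;d=R.T@np.linalg.solve(K,[uv[0],uv[1],1.]);o=-R.T@t
    return o,d/np.linalg.norm(d)
def plane(c,uv,z):
    o,d=ray(c,uv);return o+d*(z-o[2])/d[2]
def tri(obs):
    A=np.zeros((3,3));b=np.zeros(3)
    rs=[ray(c,uv) for c,uv in obs]
    for o,d in rs:
        P=np.eye(3)-np.outer(d,d);A+=P;b+=P@o
    X=np.linalg.solve(A,b)
    return X,[np.linalg.norm((np.eye(3)-np.outer(d,d))@(X-o)) for o,d in rs]
def proj(c,X):
    K,R,t=c;p=K@(R@np.asarray(X,float)+t);return p[:2]/p[2]
def Rt(s=None):
    s=s or arm.observe();q=s["tool_rot"];return Rn.from_quat([q[1],q[2],q[3],q[0]]).as_matrix()
def shot(n,name):
    s=arm.observe();im=optics.snapshot(n);cv2.imwrite(f"pics/{name}.png",im);return im,cam(n,s)
def rel(P,R,s=None):
    "shift, rotvec from the current pose to TCP P with rotation R"
    s=s or arm.observe();R0=Rt(s)
    return R0.T@(np.asarray(P)-s["eef_pos"]), Rn.from_matrix(R0.T@R).as_rotvec()
E
python3 - <<'E'
from h import *
for n,(x,y,w,h),k in [("scene",(130,110,270,220),3),("side",(200,90,270,220),3)]:
    im=cv2.imread(f"pics/{n}0.png")[y:y+h,x:x+w]
    im=cv2.resize(im,None,fx=2.9,fy=2.7,interpolation=cv2.INTER_CUBIC);cv2.imwrite(f"pics/crop_{n}0.png",im)
E
```

```text
(no output)
```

View pics/crop_scene0.png

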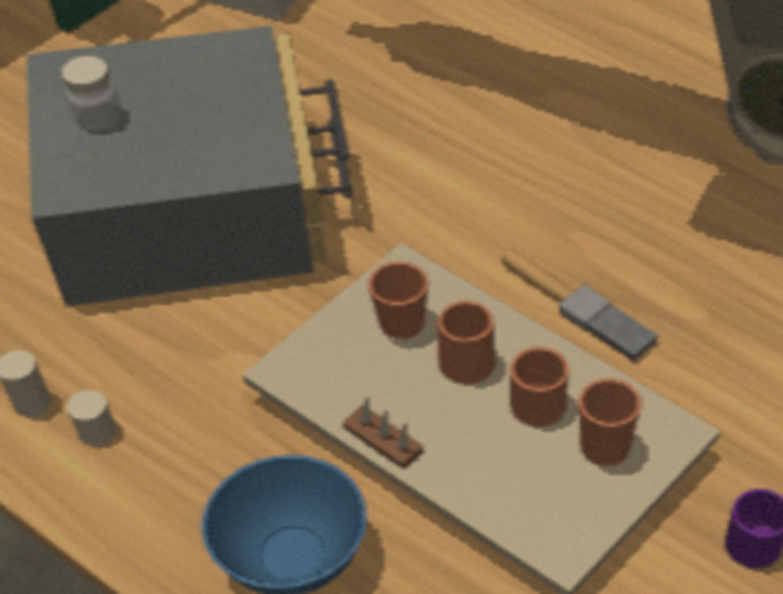

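View pics/crop_side0.png

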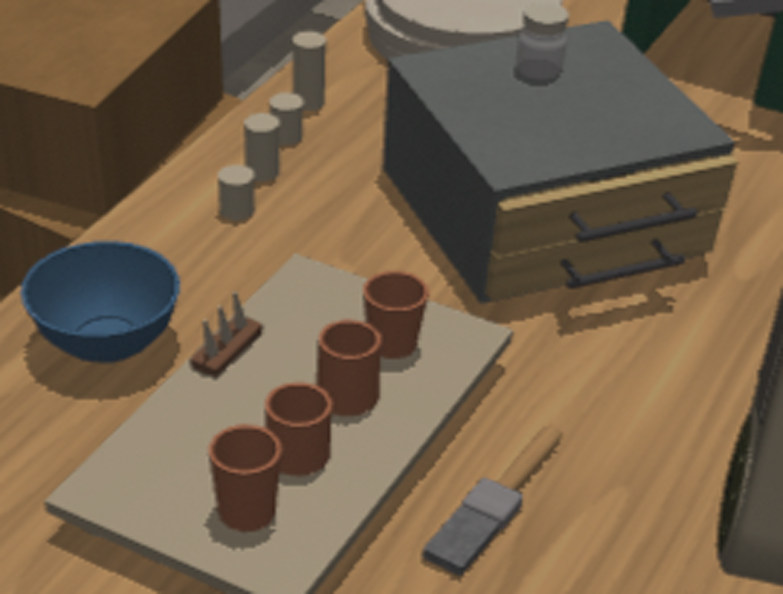

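Run:
```python
from h import *
S=cam("scene");D=cam("side")
fs=lambda p:((p[0]+.5)/2.9+130-.5,(p[1]+.5)/2.7+110-.5)
fd=lambda p:((p[0]+.5)/2.9+200-.5,(p[1]+.5)/2.7+90-.5)
pts={"cab_FR(far y-, front)":((273,29),(730,148)),"cab_FL":((301,182),(495,190)),"cab_BL":((37,213),(388,60)),"cab_BR":((28,56),(604,24)),
"handle_end -y":((331,86),(692,215)),"handle_end+y":((348,193),None),
"shelf c1":((402,243),(512,332)),"shelf c2":((718,434),(300,598)),"shelf c4":((245,378),(295,256)),"shelf c3":((570,588),(48,506)),
"jar":((86,70),(546,12))}
for k,(a,b) in pts.items():
    if b is None: continue
    X,e=tri([(S,fs(a)),(D,fd(b))]);print(k,X,np.array(e))
# board corners
for k,a,b in [("b1",(407,242),None),("b2",(465,241),(371,357)),("b3",(437,419),None),("b4",(508,416),(102,478)),]:
    print(k,plane(S,a,.016), plane(D,b,.016) if b else '')
print('boardside', [plane(D,p,.016) for p in [(371,357),(382,432),(107,397),(104,470)]])
# pot rims by ellipse: mask
hts=dict(a=.082,b=.066,c=.074,d=.070)
sr=dict(a=(609,403),b=(539,371),c=(466,324),d=(399,285));dr=dict(a=(246,452),b=(299,408),c=(350,345),d=(396,293))
for k in 'abcd':
    X,e=tri([(S,fs(sr[k])),(D,fd(dr[k]))]);print(k,X,np.array(e))
```

```text
cab_FR(far y-, front) [ 0.4144 -0.4864  0.142 ] [0.0001 0.0001]
cab_FL [ 0.5782 -0.2883  0.1483] [0.0017 0.0017]
cab_BL [ 0.7785 -0.4526  0.1513] [0.0007 0.0007]
cab_BR [ 0.6181 -0.6553  0.1445] [0. 0.]
handle_end -y [ 0.4171 -0.4019  0.1057] [0.0021 0.0021]
shelf c1 [ 0.5144 -0.216   0.0425] [0.0005 0.0005]
shelf c2 [0.5158 0.187  0.0452] [0.008 0.008]
shelf c4 [ 0.7533 -0.2144  0.0409] [0.0029 0.0029]
shelf c3 [0.7495 0.1917 0.0403] [0.0007 0.0007]
jar [ 0.6377 -0.5187  0.218 ] [0.0022 0.0022]
b1 [0.3623 0.1977 0.016 ] 
b2 [0.2494 0.3303 0.016 ] [0.3349 0.1912 0.016 ]
b3 [0.765  0.5394 0.016 ] 
b4 [0.6511 0.669  0.016 ] [0.6487 0.6723 0.016 ]
boardside [array([0.3349, 0.1912, 0.016 ]), array([0.2433, 0.335 , 0.016 ]), array([0.759 , 0.5497, 0.016 ]), array([0.6562, 0.66  , 0.016 ])]
a [0.6007 0.1177 0.1221] [0.0007 0.0007]
b [0.6004 0.0357 0.1047] [0.001 0.001]
c [ 0.6013 -0.0532  0.111 ] [0.0009 0.0009]
d [ 0.6022 -0.1388  0.1108] [0.0017 0.0017]
```

Things that could be mistaken for my targets:
- **Handles:** the upper bar in the side view is at (418,171), and the lower bar at (415,187) belongs to the bottom drawer. I want the upper one.
- **Pots:** the four terracotta ones on the shelf, not the purple cup at scene (392,305) or the bowl at (475,356).

The jar on the cabinet top, at scene (160,138), has to stay put.

I'll move the wrist camera near the handle and take a close crop.

Run:
```python
from h import *
yaw=-0.69
cx=np.array([np.cos(yaw),np.sin(yaw),0]);cy=np.array([-np.sin(yaw),np.cos(yaw),0])
H=np.array([.451,-.35,0])
s=arm.observe()
R0=Rt(s);print(R0)
# tool down, tool y along cabinet x (+-), two options
for sg in (1,-1):
    ty=sg*cx; tz=np.array([0,0,-1.]);tx=np.cross(ty,tz);R=np.c_[tx,ty,tz]
    P=H-tx*0.0+np.array([0,0,.25])
    print(sg,tx,ty,rel(P,R,s))
```

```text
[[ 0.9231  0.3846 -0.0003]
 [ 0.3846 -0.9231  0.0013]
 [ 0.0002 -0.0014 -1.    ]]
1 [0.6365 0.7712 0.    ] [ 0.7712 -0.6365  0.    ] (array([ 0.2816, -0.0781, -0.0022]), array([-0.0013, -0.0005, -0.486 ]))
-1 [-0.6365 -0.7712 -0.    ] [-0.7712  0.6365 -0.    ] (array([ 0.2816, -0.0781, -0.0022]), array([-0.0007,  0.0017,  2.6556]))
```

Request:
{"fn": "arm_command", "kwargs": {
  "targets": [
    [0.28, -0.08, 0, 0, 0, -0.486, 0.085],
    [0.28, -0.08, 0, 0, 0, -0.486, 0.04],
    [0.28, -0.08, 0, 0, 0, -0.486, 0.04],
    [0.28, -0.08, 0, 0, 0, -0.486, 0.04],
    [0.28, -0.08, 0, 0, 0, -0.486, 0.04],
    [0.28, -0.08, 0, 0, 0, -0.486, 0.04],
    [0.28, -0.08, 0, 0, 0, -0.486, 0.04],
    [0.28, -0.08, 0, 0, 0, -0.486, 0.04],
    [0.28, -0.08, 0, 0, 0, -0.486, 0.04]
  ]
}}

```text
time: 1.05
eef_pos: [0.4481, -0.3493, 0.2475]
tool_rot: [-0.001, 0.905, 0.426, -0.0]
ft_force: [0.9, 0.1, 0.2]
width: 0.0398
```

Run:
```python
from h import *
im,_=shot("wrist","w1");print(arm.observe()["eef_pos"],arm.observe()["width"])
```

```text
[ 0.4479 -0.3496  0.2476] 0.0400489731170218
```

View pics/w1.png

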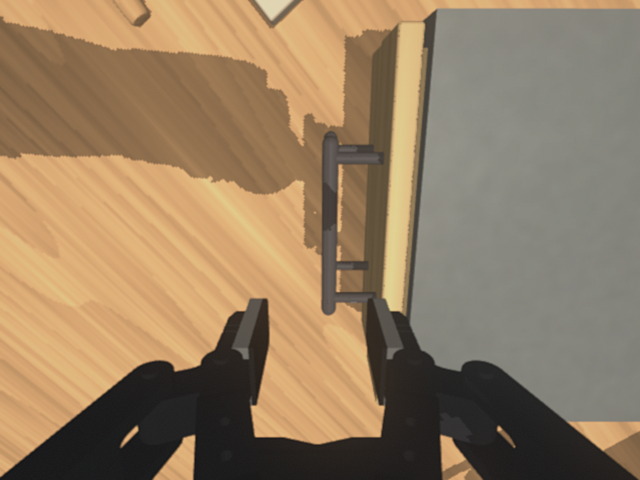

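The wrist view shows the upper bar running from (331,135) to (328,312), with the drawer's plywood front to its right at about (405,170). The jar isn't in view here.

Run:
```python
from h import *
s=arm.observe();W=cam("wrist",s);D=cam("side")
fd=lambda p:((p[0]+.5)/2.9+200-.5,(p[1]+.5)/2.7+90-.5)
for w,d in [((331,137),(578,236)),((328,310),(693,213))]:
    X,e=tri([(W,w),(D,fd(d))]);print("tri",X,np.array(e)); print(plane(W,w,.112))
a=plane(W,(331,133),.112);b=plane(W,(328,314),.112);print((a+b)/2,np.linalg.norm(a-b),np.arctan2(*( (a-b)[[1,0]])))
# drawer front top edges and cabinet top front edge (z .15)
for uv in [(399,24),(423,24),(437,12),(413,280)]: print(uv,plane(W,uv,.15))
```

```text
tri [ 0.4953 -0.3062  0.1129] [0. 0.]
[ 0.4953 -0.3062  0.112 ]
tri [ 0.4148 -0.403   0.1112] [0.0014 0.0014]
[ 0.4138 -0.4036  0.112 ]
[ 0.4542 -0.3553  0.112 ] 0.1328872515820875 0.8748125204833919
(399, 24) [ 0.5581 -0.2821  0.15  ]
(423, 24) [ 0.5676 -0.29    0.15  ]
(437, 12) [ 0.5763 -0.29    0.15  ]
(413, 280) [ 0.4808 -0.4045  0.15  ]
```

```bash
cat >> h.py <<'E'
def down(ydir):
    "tool-down rotation with tool y along ydir"
    ty=np.array([ydir[0],ydir[1],0.]);ty/=np.linalg.norm(ty);tz=np.array([0,0,-1.]);return np.c_[np.cross(ty,tz),ty,tz]
CX=np.array([np.cos(-.696),np.sin(-.696),0]);CY=np.array([np.sin(.696),np.cos(.696),0])
E
python3 - <<'E'
from h import *
print(rel([.4545,-.355,.112],down(CX)))
E
```

```text
(array([-0.    ,  0.0088,  0.1356]), array([-0.0017, -0.0006,  0.0045]))
```

Request:
{"fn": "arm_command", "kwargs": {
  "targets": [
    [0, 0.0085, 0.01, 0, 0, 0.0045, 0.026],
    [0, 0.0085, 0.05, -0.002, 0, 0.0045, 0.026],
    [0, 0.0085, 0.09, -0.002, 0, 0.0045, 0.026],
    [0, 0.0085, 0.115, -0.002, 0, 0.0045, 0.026],
    [0, 0.0085, 0.135, -0.002, 0, 0.0045, 0.026],
    [0, 0.0085, 0.135, -0.002, 0, 0.0045, 0.026]
  ]
}}

```text
time: 1.7
eef_pos: [0.4541, -0.3564, 0.1119]
tool_rot: [0.001, 0.906, 0.423, 0.001]
ft_force: [-0.8, -0.5, 0.2]
width: 0.0263
```

Run:
```python
from h import *
im,_=shot("wrist","w2");print({k:np.round(v,4) for k,v in arm.observe().items() if k in("eef_pos","ft_force","width")})
```

```text
{'eef_pos': array([ 0.4538, -0.3562,  0.1119]), 'ft_force': array([-0.004 ,  0.449 , -1.1102]), 'width': np.float64(0.0257)}
```

View pics/w2.png

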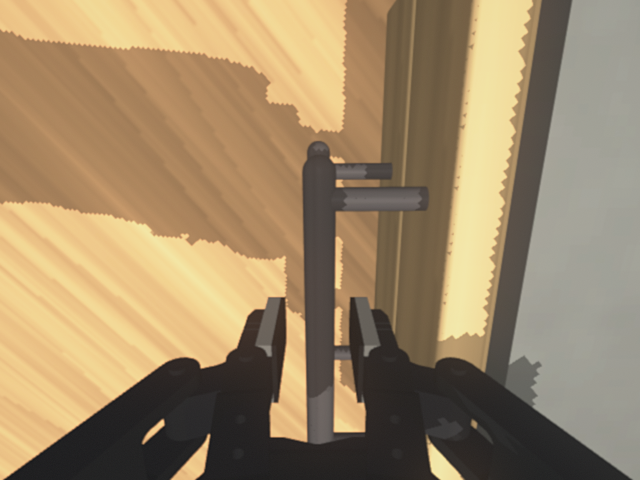

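The bar, at (320,300), sits between the pads. I'll close and pull.

Request:
{"fn": "arm_command", "kwargs": {
  "squeeze": 40,
  "targets": [
    [0, 0, 0, 0, 0, 0, 0.0],
    [0, 0, 0, 0, 0, 0, 0.0],
    [0, 0, 0, 0, 0, 0, 0.0],
    [0, 0, 0, 0, 0, 0, 0.0],
    [0, -0.01, 0, 0, 0, 0, 0.0],
    [0, -0.03, 0, 0, 0, 0, 0.0],
    [0, -0.055, 0, 0, 0, 0, 0.0],
    [0, -0.08, 0, 0, 0, 0, 0.0],
    [0, -0.105, 0, 0, 0, 0, 0.0],
    [0, -0.13, 0, 0, 0, 0, 0.0],
    [0, -0.15, 0, 0, 0, 0, 0.0],
    [0, -0.15, 0, 0, 0, 0, 0.0]
  ]
}}

```text
time: 2.95
eef_pos: [0.3349, -0.2589, 0.1114]
tool_rot: [-0.0, 0.907, 0.422, -0.003]
ft_force: [-7.3, -8.2, -7.7]
width: 0.0095
```

Run:
```python
from h import *
im,_=shot("scene","s3");im,_=shot("wrist","w3");print({k:np.round(v,4) for k,v in arm.observe().items() if k in("eef_pos","ft_force","width")})
```

```text
{'eef_pos': array([ 0.3363, -0.2601,  0.1114]), 'ft_force': array([-6.3875, -7.2489, -5.607 ]), 'width': np.float64(0.0094)}
```

View pics/s3.png

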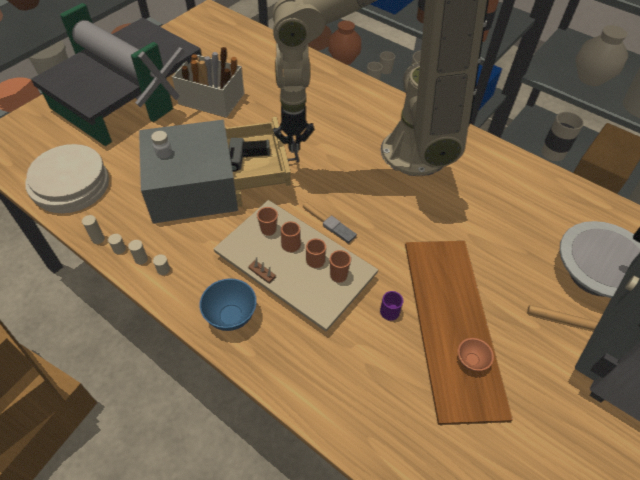

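View pics/w3.png

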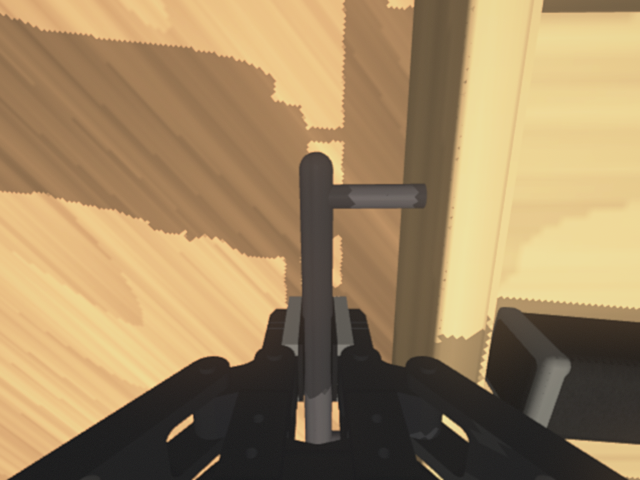

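The drawer is coming out. The black handle is at scene (258,148) and points to the drawer front, with the barrel near (236,155) by the cabinet. I'll pull further and lift off.

Request:
{"fn": "arm_command", "kwargs": {
  "targets": [
    [0, -0.015, 0, 0, 0, 0, 0.0],
    [0, -0.03, 0, 0, 0, 0, 0.0],
    [0, -0.042, 0, 0, 0, 0, 0.0],
    [0, -0.042, 0, 0, 0, 0, 0.0],
    [0, -0.042, 0, 0, 0, 0, 0.0]
  ]
}}

```text
time: 3.55
eef_pos: [0.303, -0.2326, 0.1114]
tool_rot: [0.0, 0.907, 0.422, -0.003]
ft_force: [-3.9, -2.8, -2.9]
width: 0.0096
```

Request:
{"fn": "arm_command", "kwargs": {
  "targets": [
    [0, 0, 0, 0, 0, 0, 0.026],
    [0, 0, 0, 0, 0, 0, 0.026],
    [0, 0, 0, 0, 0, 0, 0.026],
    [0, 0, -0.04, 0, 0, 0, 0.026],
    [0, 0, -0.08, 0, 0, 0, 0.06],
    [0, 0, -0.12, 0, 0, 0, 0.06],
    [0, 0.05, -0.16, 0, 0, 0, 0.06],
    [0, 0.08, -0.16, 0, 0, 0, 0.06],
    [0, 0.08, -0.16, 0, 0, 0, 0.06]
  ]
}}

```text
time: 4.45
eef_pos: [0.3692, -0.2875, 0.2725]
tool_rot: [0.003, 0.907, 0.422, -0.002]
ft_force: [-0.6, -0.2, 0.1]
width: 0.0601
```

Run:
```python
from h import *
im,_=shot("wrist","w4");print({k:np.round(v,4) for k,v in arm.observe().items() if k in("eef_pos","ft_force","width")})
im,_=shot("side","d4")
```

```text
{'eef_pos': array([ 0.367 , -0.2852,  0.2713]), 'ft_force': array([ 0.2089,  0.8533, -0.0316]), 'width': np.float64(0.0601)}
```

View pics/w4.png

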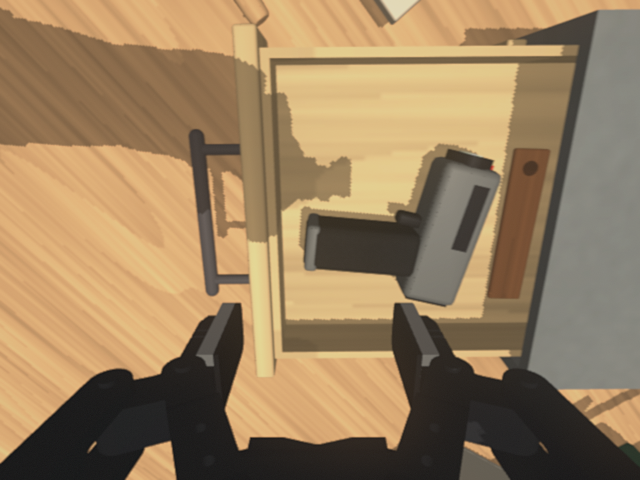

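View pics/d4.png

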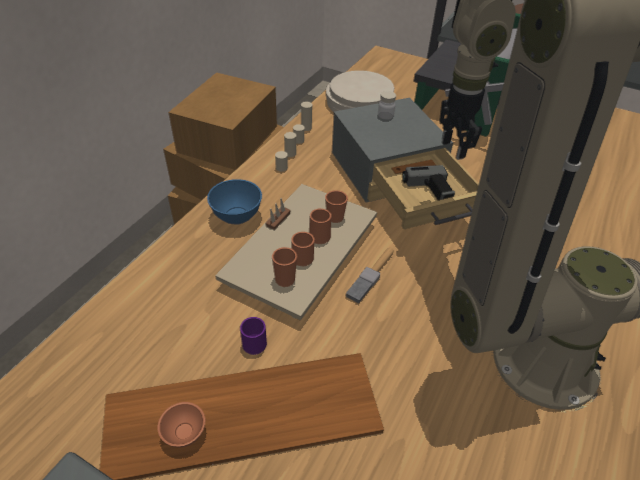

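The whole thermometer is in view: barrel from the lens at (470,158) to the tail at (432,300), handle centred near (362,245). The wooden rib at (520,225) is separate.

```bash
cat > therm.py <<'E'
from h import *
def barrel(im,roi,lo=90,hi=200):
    x0,y0,x1,y1=roi
    hsv=cv2.cvtColor(im,cv2.COLOR_BGR2HSV)
    m=((hsv[...,1]<45)&(hsv[...,2]>lo)&(hsv[...,2]<hi)).astype(np.uint8)*255
    k=np.zeros_like(m);k[y0:y1,x0:x1]=m[y0:y1,x0:x1]
    k=cv2.morphologyEx(k,cv2.MORPH_CLOSE,np.ones((25,25)));k=cv2.morphologyEx(k,cv2.MORPH_OPEN,np.ones((9,9)))
    cs,_=cv2.findContours(k,cv2.RETR_EXTERNAL,cv2.CHAIN_APPROX_NONE);c=max(cs,key=cv2.contourArea)
    return c
def handle(im,roi):
    x0,y0,x1,y1=roi
    g=im.max(2);m=np.zeros_like(g);m[y0:y1,x0:x1]=(g[y0:y1,x0:x1]<62)*255
    m=cv2.morphologyEx(m,cv2.MORPH_OPEN,np.ones((9,9)))
    cs,_=cv2.findContours(m,cv2.RETR_EXTERNAL,cv2.CHAIN_APPROX_NONE);return max(cs,key=cv2.contourArea)
E
python3 - <<'E'
from therm import *
im=cv2.imread("pics/w4.png");W=cam("wrist")
out=im.copy()
for c in (barrel(im,(390,130,515,315)),handle(im,(290,200,425,290))):
    r=cv2.minAreaRect(c);b=cv2.boxPoints(r)
    cv2.polylines(out,[b.astype(int)],True,(0,0,255),1);cv2.drawContours(out,[c],-1,(0,255,0),1)
    for z in (.125,.105):
        P=np.array([plane(W,p,z) for p in b]);C=P.mean(0)
        print(z,C,[ (round(np.linalg.norm(P[(i+1)%4]-P[i]),4),round(np.arctan2(*(P[(i+1)%4]-P[i])[[1,0]]),3)) for i in (0,1)])
cv2.imwrite("pics/w4o.png",out[100:340,200:600])
E
```

```text
0.125 [ 0.4322 -0.3563  0.125 ] [(np.float64(0.1271), np.float64(0.646)), (np.float64(0.039), np.float64(-1.003))]
0.105 [ 0.4332 -0.3661  0.105 ] [(np.float64(0.1364), np.float64(0.646)), (np.float64(0.0419), np.float64(-1.003))]
0.125 [ 0.383  -0.3207  0.125 ] [(np.float64(0.0417), np.float64(0.804)), (np.float64(0.0735), np.float64(-0.772))]
0.105 [ 0.3805 -0.3279  0.105 ] [(np.float64(0.0447), np.float64(0.804)), (np.float64(0.0789), np.float64(-0.772))]
```

View pics/w4o.png

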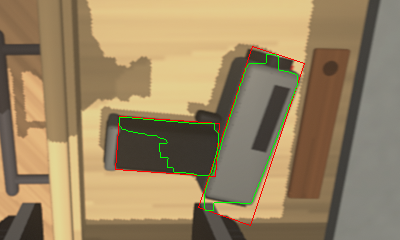

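Run:
```python
from h import *
print(rel([.379,-.3165,.235],down([np.cos(.8),np.sin(.8)])), arm.observe()["qpos"])
```

```text
(array([-0.0162,  0.0314,  0.0357]), array([-0.0068,  0.0017, -1.4997])) [-0.8302  0.0923 -0.1764  1.3049 -0.0057  1.4403]
```

Request:
{"fn": "arm_command", "kwargs": {
  "targets": [
    [-0.016, 0.031, 0.0, 0, 0, -0.15, 0.07],
    [-0.016, 0.031, 0.0, 0, 0, -0.3, 0.07],
    [-0.016, 0.031, 0.0, 0, 0, -0.45, 0.07],
    [-0.016, 0.031, 0.0, 0, 0, -0.6, 0.07],
    [-0.016, 0.031, 0.01, 0, 0, -0.75, 0.07],
    [-0.016, 0.031, 0.02, 0, 0, -0.9, 0.07],
    [-0.016, 0.031, 0.035, 0, 0, -1.05, 0.07],
    [-0.016, 0.031, 0.035, 0, 0, -1.2, 0.07],
    [-0.016, 0.031, 0.035, -0.003, 0, -1.35, 0.07],
    [-0.016, 0.031, 0.035, -0.006, 0.001, -1.5, 0.07],
    [-0.016, 0.031, 0.035, -0.006, 0.001, -1.5, 0.07],
    [-0.016, 0.031, 0.035, -0.006, 0.001, -1.5, 0.07]
  ]
}}

```text
time: 5.75
eef_pos: [0.3782, -0.3153, 0.2355]
tool_rot: [-0.001, 0.377, 0.926, -0.0]
ft_force: [-0.4, -0.0, 0.2]
width: 0.0703
```

Run:
```python
from h import *
im,_=shot("wrist","w5");print({k:np.round(v,4) for k,v in arm.observe().items() if k in("eef_pos","tool_rot","width")})
```

```text
{'eef_pos': array([ 0.3784, -0.3155,  0.2355]), 'tool_rot': array([-0.0005,  0.3772,  0.9261, -0.0003]), 'width': np.float64(0.0702)}
```

View pics/w5.png

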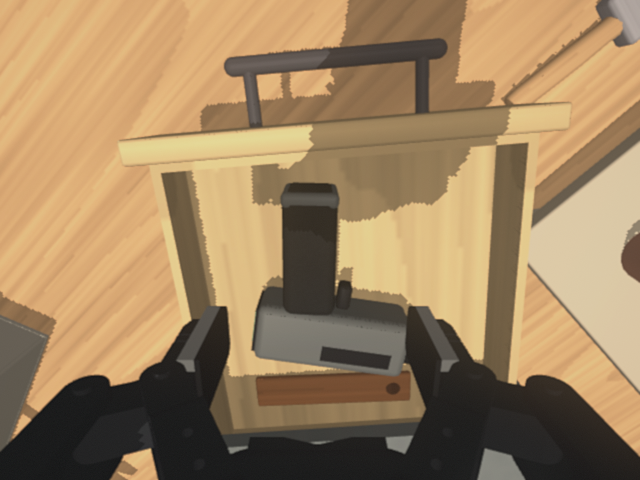

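The handle is central at (310,250), the barrel runs from (255,330) to (408,340) with the lens on the right, and the rib is at (330,388).

Run:
```python
from h import *
W=cam("wrist");im=cv2.imread("pics/w5.png")
s=arm.observe()
for n,uv in [("endTL",(284,200)),("endTR",(337,200)),("baseL",(283,308)),("baseR",(334,312)),("gripL",(284,235)),("gripR",(336,235)),("barTL",(262,288)),("barTR",(407,303)),("barBL",(255,355)),("barBR",(404,372)),("ribTL",(257,378))]:
    print(n,plane(W,uv,.125),plane(W,uv,.105))
# two-view of shared points: handle end corners and barrel corners w4 (pose then)
s4=dict(eef_pos=np.array([.367,-.2852,.2713]),tool_rot=[.003,.907,.422,-.002])
q=np.array(s4["tool_rot"]);s4["tool_rot"]=q/np.linalg.norm(q)
W4=cam("wrist",s4)
for n,a,b in [("cap +y corner",(316,214),(337,200)),("cap -y corner",(313,269),(284,200)),("label a",(480,187),(390,357)),("label b",(461,251),(321,349)),("rib hole",(530,168),(392,388)),("barrel tail back corner",(449,305),(256,355))]:
    X,e=tri([(W4,a),(W,b)]);print(n,X,np.array(e))
```

```text
endTL [ 0.3432 -0.3115  0.125 ] [ 0.3451 -0.3159  0.105 ]
endTR [ 0.3663 -0.2878  0.125 ] [ 0.3701 -0.2902  0.105 ]
baseL [ 0.3953 -0.3659  0.125 ] [ 0.4016 -0.3749  0.105 ]
baseR [ 0.4218 -0.343   0.125 ] [ 0.4303 -0.35    0.105 ]
gripL [ 0.3592 -0.3279  0.125 ] [ 0.3625 -0.3336  0.105 ]
gripR [ 0.3825 -0.304   0.125 ] [ 0.3877 -0.3077  0.105 ]
barTL [ 0.3749 -0.3653  0.125 ] [ 0.3795 -0.3742  0.105 ]
barTR [ 0.4514 -0.3027  0.125 ] [ 0.4625 -0.3063  0.105 ]
barBL [ 0.4075 -0.4072  0.125 ] [ 0.4148 -0.4196  0.105 ]
barBR [ 0.4926 -0.3402  0.125 ] [ 0.5071 -0.347   0.105 ]
ribTL [ 0.4218 -0.4205  0.125 ] [ 0.4304 -0.434   0.105 ]
cap +y corner [ 0.3691 -0.2861  0.1047] [0.0043 0.0043]
cap -y corner [ 0.3428 -0.31    0.1264] [0.0012 0.0012]
label a [ 0.4731 -0.3369  0.1287] [0.001 0.001]
label b [ 0.4365 -0.3696  0.1254] [0.0002 0.0002]
rib hole [ 0.5179 -0.3649  0.0956] [0.0024 0.0024]
barrel tail back corner [ 0.4047 -0.3996  0.1321] [0.0023 0.0023]
```

Run:
```python
from h import *
print(rel([.3755,-.3207,.108],down([np.cos(.785),np.sin(.785)])))
```

```text
(array([-0.0017, -0.0056,  0.1275]), array([-0.0008, -0.0007,  0.0122]))
```

Request:
{"fn": "arm_command", "kwargs": {
  "targets": [
    [-0.002, -0.0055, 0.03, 0, 0, 0.012, 0.062],
    [-0.002, -0.0055, 0.07, 0, 0, 0.012, 0.062],
    [-0.002, -0.0055, 0.1, 0, 0, 0.012, 0.062],
    [-0.002, -0.0055, 0.12, 0, 0, 0.012, 0.062],
    [-0.002, -0.0055, 0.1275, 0, 0, 0.012, 0.062],
    [-0.002, -0.0055, 0.1275, 0, 0, 0.012, 0.062]
  ]
}}

```text
time: 6.4
eef_pos: [0.3752, -0.3201, 0.1073]
tool_rot: [-0.001, 0.383, 0.924, 0.0]
ft_force: [-1.3, -0.5, 0.5]
width: 0.062
```

Run:
```python
from h import *
im,_=shot("wrist","w6");print({k:np.round(v,4) for k,v in arm.observe().items() if k in("eef_pos","ft_force","width")})
```

```text
{'eef_pos': array([ 0.3758, -0.3208,  0.1083]), 'ft_force': array([ 0.6616, -0.4304,  0.492 ]), 'width': np.float64(0.062)}
```

View pics/w6.png

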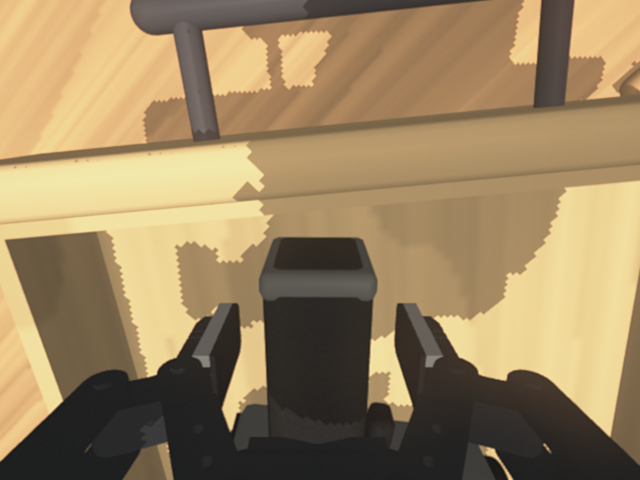

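The handle, at (318,365), is centred between the pads. I'll close and lift.

Request:
{"fn": "arm_command", "kwargs": {
  "squeeze": 60,
  "targets": [
    [0, 0, 0, 0, 0, 0, 0.02],
    [0, 0, 0, 0, 0, 0, 0.02],
    [0, 0, 0, 0, 0, 0, 0.02],
    [0, 0, 0, 0, 0, 0, 0.02],
    [0, 0, 0, 0, 0, 0, 0.02],
    [0, 0, -0.02, 0, 0, 0, 0.02],
    [0, 0, -0.05, 0, 0, 0, 0.02],
    [0, 0, -0.09, 0, 0, 0, 0.02],
    [0, 0, -0.13, 0, 0, 0, 0.02],
    [0, 0, -0.13, 0, 0, 0, 0.02]
  ]
}}

```text
time: 7.45
eef_pos: [0.3779, -0.323, 0.2441]
tool_rot: [0.004, 0.383, 0.924, -0.002]
ft_force: [0.1, -0.6, -2.1]
width: 0.0353
```

Run:
```python
from h import *
im,_=shot("wrist","w7");print({k:np.round(v,4) for k,v in arm.observe().items() if k in("eef_pos","ft_force","width","tool_rot")})
im,_=shot("scene","s7");im,_=shot("side","d7")
```

```text
{'eef_pos': array([ 0.3771, -0.3222,  0.2413]), 'tool_rot': array([ 0.0021,  0.3832,  0.9237, -0.0017]), 'ft_force': array([-0.7077,  0.7938, -2.4775]), 'width': np.float64(0.0349)}
```

View pics/w7.png

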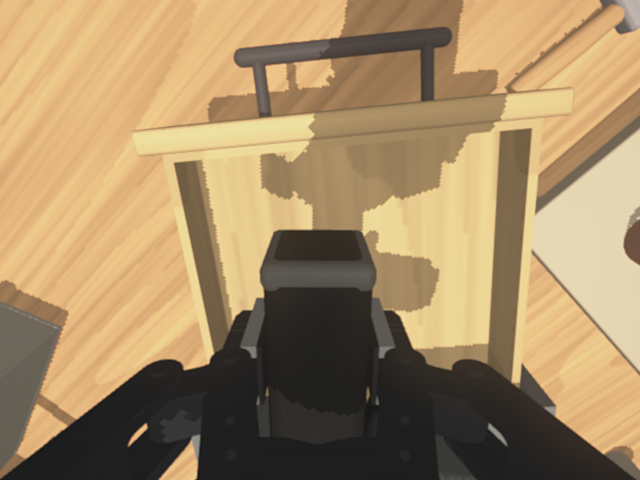

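View pics/s7.png

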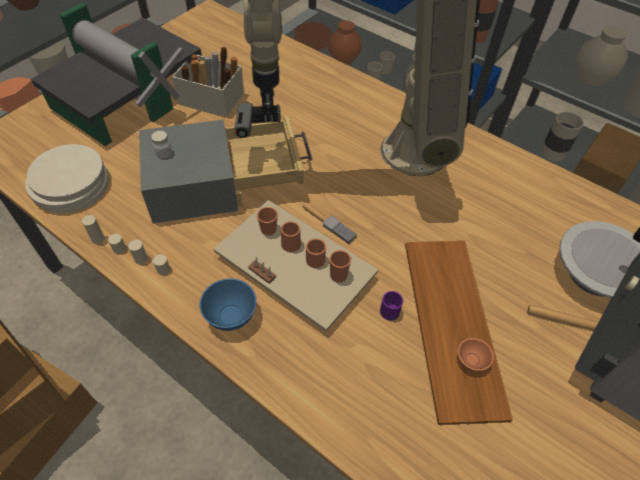

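View pics/d7.png

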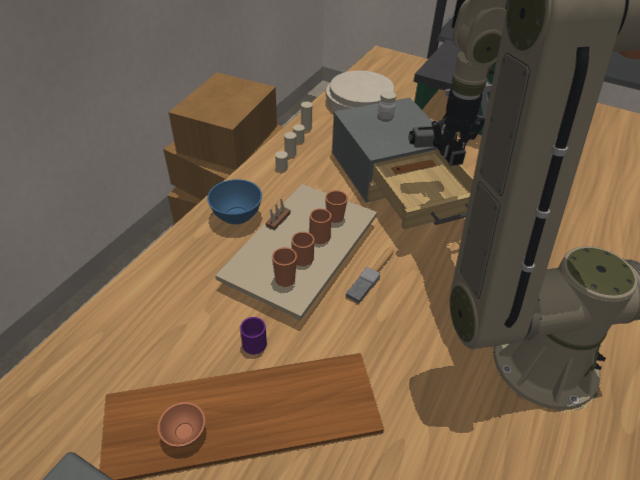

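```bash
cat >> h.py <<'E'
LT=np.array([-.080,.0786,.003])
def aim(mid,phi,d=.098,lt=None):
    R=down([np.cos(phi+.14),np.sin(phi+.14)]);lens=np.asarray(mid)-d*np.array([np.cos(phi),np.sin(phi),0])
    return lens-R@(LT if lt is None else lt),R
MID=dict(a=[.601,.118,.089],b=[.600,.036,.081],c=[.601,-.053,.085],d=[.602,-.139,.083])
E
python3 - <<'E'
from h import *
for k in 'abcd': print(k,aim(MID[k],0)[0])
P,R=aim(MID['a'],0);P[2]=.23;print(rel(P,R))
E
```

```text
a [0.414  0.1862 0.092 ]
b [0.413  0.1042 0.084 ]
c [0.414  0.0152 0.088 ]
d [ 0.415  -0.0708  0.086 ]
(array([0.3317, 0.3851, 0.008 ]), array([-0.0013, -0.0012,  0.6442]))
```

Request:
{"fn": "arm_command", "kwargs": {
  "targets": [
    [0.013, 0.015, 0, 0, 0, 0.03, 0.02],
    [0.04, 0.046, 0, 0, 0, 0.08, 0.02],
    [0.07, 0.08, 0, 0, 0, 0.14, 0.02],
    [0.1, 0.115, 0, 0, 0, 0.2, 0.02],
    [0.13, 0.15, 0, 0, 0, 0.26, 0.02],
    [0.16, 0.185, 0, 0, 0, 0.32, 0.02],
    [0.19, 0.22, 0, 0, 0, 0.38, 0.02],
    [0.22, 0.255, 0, 0, 0, 0.44, 0.02],
    [0.25, 0.29, 0, 0, 0, 0.5, 0.02],
    [0.28, 0.325, 0, 0, 0, 0.56, 0.02],
    [0.31, 0.36, 0.004, 0, 0, 0.62, 0.02],
    [0.332, 0.385, 0.008, 0, 0, 0.644, 0.02]
  ]
}}

```text
time: 8.8
eef_pos: [0.4124, 0.1889, 0.2281]
tool_rot: [-0.002, 0.656, 0.755, -0.001]
ft_force: [-0.1, 0.5, -1.4]
width: 0.0352
```

Request:
{"fn": "arm_command", "kwargs": {
  "targets": [
    [0, 0, 0, 0, 0, 0, 0.02],
    [0, 0, 0, 0, 0, 0, 0.02]
  ]
}}

```text
time: 9.0
eef_pos: [0.4108, 0.1894, 0.2259]
tool_rot: [-0.003, 0.655, 0.756, -0.003]
ft_force: [0.2, -0.6, -2.5]
width: 0.0349
```

Run:
```python
from h import *
P,R=aim(MID['a'],0);P[2]=.23;print(rel(P,R))
im,_=shot("wrist","w8");print({k:np.round(v,4) for k,v in arm.observe().items() if k in("eef_pos","ft_force","width","tool_rot")})
im,_=shot("scene","s8");im,_=shot("side","d8")
```

```text
(array([-0.0035,  0.0027, -0.0041]), array([-0.009 , -0.0003,  0.003 ]))
{'eef_pos': array([0.4111, 0.1886, 0.2265]), 'tool_rot': array([-0.0027,  0.6554,  0.7553, -0.003 ]), 'ft_force': array([-1.1667,  0.656 , -1.9122]), 'width': np.float64(0.035)}
```

View pics/w8.png

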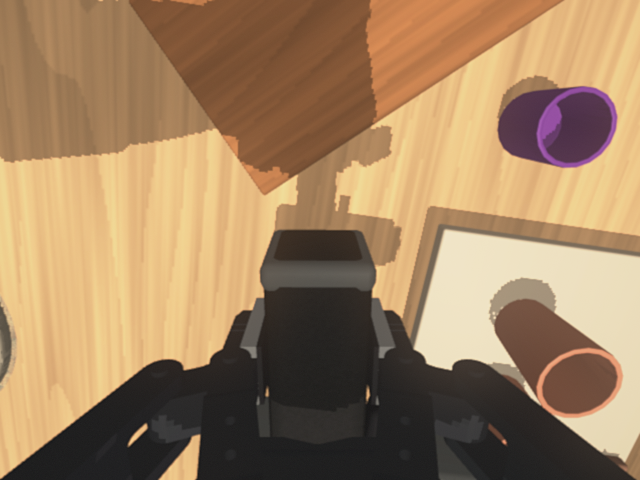

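View pics/s8.png

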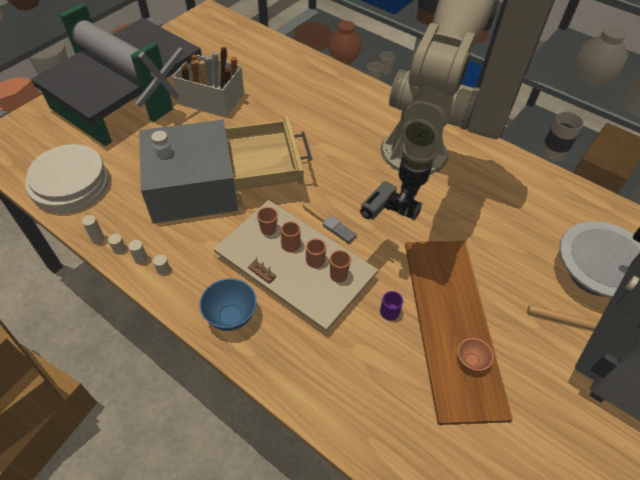

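View pics/d8.png

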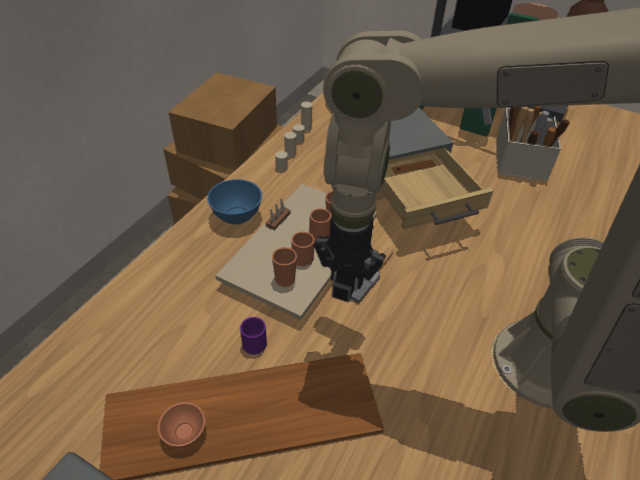

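Wrist: pot_a's rim ellipse is at (580,382) and the purple cup at (560,125). Scene: the barrel points at the pots, with its front end near (366,210). I'll check the predicted lens position and pot_a.

```bash
cat > pots.py <<'E'
from h import *
HT=dict(a=.082,b=.066,c=.074,d=.070)
def terr(im):
    hsv=cv2.cvtColor(im,cv2.COLOR_BGR2HSV)
    return (((hsv[...,0]<12)|(hsv[...,0]>172))&(hsv[...,1]>90)).astype(np.uint8)*255
E
python3 - <<'E'
from pots import *
s=dict(eef_pos=np.array([0.4111,0.1886,0.2265]),tool_rot=np.array([-0.0027,0.6554,0.7553,-0.003]))
W=cam("wrist",s);S=cam("scene");D=cam("side")
for z in (.122,.126,.130): print(z,plane(W,(580,382),z))
print("foot back edge shadow", plane(W,(525,300),.048))
fs=lambda p:((p[0]+.5)/2.9+130-.5,(p[1]+.5)/2.7+110-.5)
fd=lambda p:((p[0]+.5)/2.9+200-.5,(p[1]+.5)/2.7+90-.5)
print(tri([(W,(580,382)),(S,fs((609,403)))]),tri([(W,(580,382)),(D,fd((246,452)))]),tri([(W,(580,382)),(D,fd((246,452))),(S,fs((609,403)))]))
R=Rt(s);P=s["eef_pos"]
th=lambda x,y,z:P+R@(LT+np.array([0,0,-z])) + R@((x)*np.array([-np.sin(.14),np.cos(.14),0])+y*np.array([np.cos(.14),np.sin(.14),0]))
im=cv2.imread("pics/s8.png")
pts=[th(0,0,0),th(-.117,0,0),th(-.007,.022,.02),th(-.007,-.022,.02),th(-.117,-.022,.02),th(-.117,.022,.02),th(-.089,.068,0)]
im2=cv2.resize(im[170:250,330:450],None,fx=6,fy=6,interpolation=cv2.INTER_CUBIC)
for i,p in enumerate(pts):
    u=(proj(S,p)-[330,170]+.5)*6;cv2.circle(im2,tuple(int(v) for v in u),3,[(0,0,255),(0,255,0)][i>0],-1)
cv2.imwrite("pics/s8c.png",im2)
E
```

```text
0.122 [0.6088 0.1135 0.122 ]
0.126 [0.6052 0.1162 0.126 ]
0.13 [0.6016 0.1188 0.13  ]
foot back edge shadow [0.5986 0.1389 0.048 ]
(array([0.6037, 0.1188, 0.1273]), [np.float64(0.0014965752453358994), np.float64(0.001496575245335998)]) (array([0.595 , 0.1248, 0.1354]), [np.float64(0.0020552446613332507), np.float64(0.002055244661333215)]) (array([0.602 , 0.1184, 0.1256]), [np.float64(0.0029137669734877565), np.float64(0.0027638961427888433), np.float64(0.0015314499650008083)])
```

View pics/s8c.png

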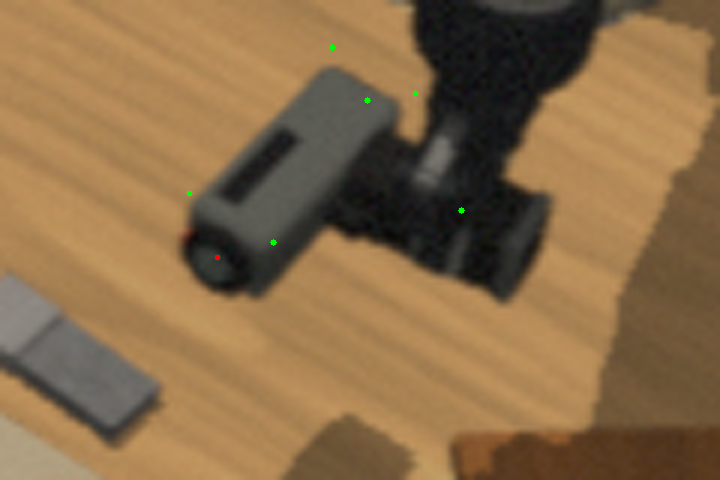

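The projected lens lands on the seen lens, (217,257) against about (215,258) in the zoomed crop. Pot_a's axis is near (0.602, 0.1185). Now descending to aim at pot_a.

Run:
```python
from h import *
print(rel(*aim([.602,.1185,.089],0)))
```

```text
(array([-0.0016,  0.0037,  0.1353]), array([-0.0061, -0.0005, -0.0008]))
```

Request:
{"fn": "arm_command", "kwargs": {
  "targets": [
    [-0.0015, 0.004, 0.02, -0.006, 0, 0, 0.02],
    [-0.0015, 0.004, 0.05, -0.006, 0, 0, 0.02],
    [-0.0015, 0.004, 0.09, -0.006, 0, 0, 0.02],
    [-0.0015, 0.004, 0.12, -0.006, 0, 0, 0.02],
    [-0.0015, 0.004, 0.135, -0.006, 0, 0, 0.02],
    [-0.0015, 0.004, 0.135, -0.006, 0, 0, 0.02],
    [-0.0015, 0.004, 0.135, -0.006, 0, 0, 0.02]
  ]
}}

```text
time: 9.85
eef_pos: [0.4156, 0.1861, 0.0928]
tool_rot: [-0.0, 0.657, 0.754, 0.0]
ft_force: [1.1, -0.3, -1.3]
width: 0.0352
```

Run:
```python
from h import *
print(rel(*aim([.602,.1185,.089],0)))
im,_=shot("scene","s9");im,_=shot("side","d9");im,_=shot("wrist","w9")
s=arm.observe();S=cam("scene");R=Rt(s)
lens=s["eef_pos"]+R@LT;print(lens,proj(S,lens),proj(S,[.602,.1185,.089]))
im=cv2.imread("pics/s9.png")
for p,c in((lens,(0,0,255)),([.602,.1185,.089],(0,255,0))): cv2.circle(im,tuple(int(round(v)) for v in proj(S,p)),1,c,-1)
a=cv2.resize(im[180:300,290:430],None,fx=4,fy=4,interpolation=cv2.INTER_CUBIC)
D=cam("side");im=cv2.imread("pics/d9.png")
for p,c in((lens,(0,0,255)),([.602,.1185,.089],(0,255,0))): cv2.circle(im,tuple(int(round(v)) for v in proj(D,p)),1,c,-1)
cv2.imwrite("pics/s9c.png",a);cv2.imwrite("pics/d9c.png",cv2.resize(im[180:330,230:400],None,fx=4,fy=4,interpolation=cv2.INTER_CUBIC))
```

```text
(array([ 0.0007, -0.0005,  0.0008]), array([ 0.    , -0.0004, -0.0026]))
[0.5055 0.1185 0.0909] [359.5875 243.5105] [338.8296 266.1184]
```

View pics/s9c.png

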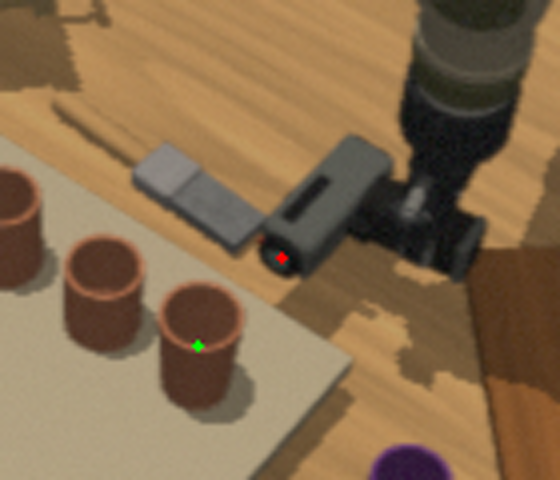

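View pics/d9c.png

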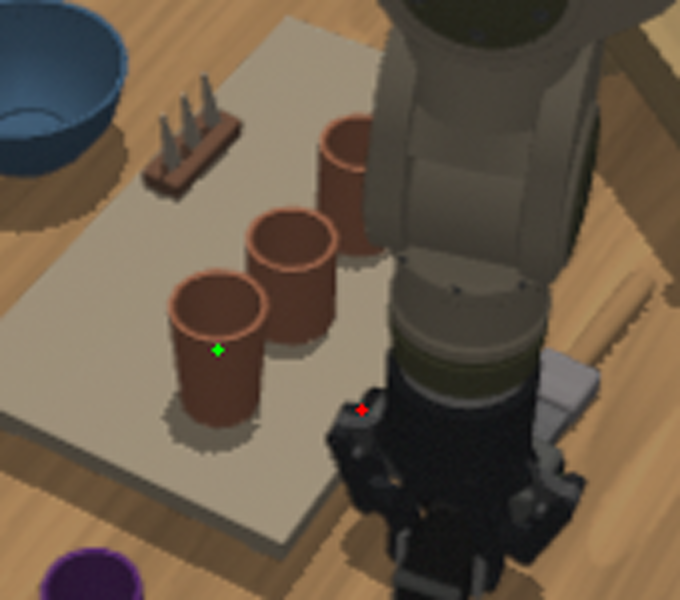

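The lens (red) and pot_a's middle (green) line up with the barrel. Holding for 2.4 s.

Request:
{"fn": "arm_command", "kwargs": {
  "targets": [
    [0, 0, 0, 0, 0, 0, 0.02],
    [0, 0, 0, 0, 0, 0, 0.02],
    [0, 0, 0, 0, 0, 0, 0.02],
    [0, 0, 0, 0, 0, 0, 0.02],
    [0, 0, 0, 0, 0, 0, 0.02],
    [0, 0, 0, 0, 0, 0, 0.02],
    [0, 0, 0, 0, 0, 0, 0.02],
    [0, 0, 0, 0, 0, 0, 0.02],
    [0, 0, 0, 0, 0, 0, 0.02],
    [0, 0, 0, 0, 0, 0, 0.02],
    [0, 0, 0, 0, 0, 0, 0.02],
    [0, 0, 0, 0, 0, 0, 0.02]
  ]
}}

```text
time: 11.2
eef_pos: [0.4166, 0.1869, 0.0937]
tool_rot: [0.001, 0.657, 0.754, 0.001]
ft_force: [-1.1, -0.5, -1.7]
width: 0.0351
```

Request:
{"fn": "arm_command", "kwargs": {
  "targets": [
    [0, 0, 0, 0, 0, 0, 0.02],
    [0, 0, 0, 0, 0, 0, 0.02],
    [0, 0, 0, 0, 0, 0, 0.02],
    [0, 0, 0, 0, 0, 0, 0.02],
    [0, 0, 0, 0, 0, 0, 0.02],
    [0, 0, 0, 0, 0, 0, 0.02],
    [0, 0, 0, 0, 0, 0, 0.02],
    [0, 0, 0, 0, 0, 0, 0.02],
    [0, 0, 0, 0, 0, 0, 0.02],
    [0, 0, 0, 0, 0, 0, 0.02],
    [0, 0, 0, 0, 0, 0, 0.02],
    [0, 0, 0, 0, 0, 0, 0.02]
  ]
}}

```text
time: 12.4
eef_pos: [0.4166, 0.1869, 0.0937]
tool_rot: [0.001, 0.657, 0.754, 0.001]
ft_force: [-0.1, -0.2, -1.6]
width: 0.0353
```

Run:
```python
from h import *
print(rel(*aim([.602,.1185,.089],0)))
im,_=shot("scene","s10");im,_=shot("wrist","w10")
print(rel(*aim([.601,.036,.081],0)))
```

```text
(array([ 0.0001, -0.0016,  0.0017]), array([ 0.0027, -0.0008, -0.0016]))
(array([-0.0815, -0.014 ,  0.0096]), array([ 0.0027, -0.0008, -0.0015]))
```

View pics/s10.png

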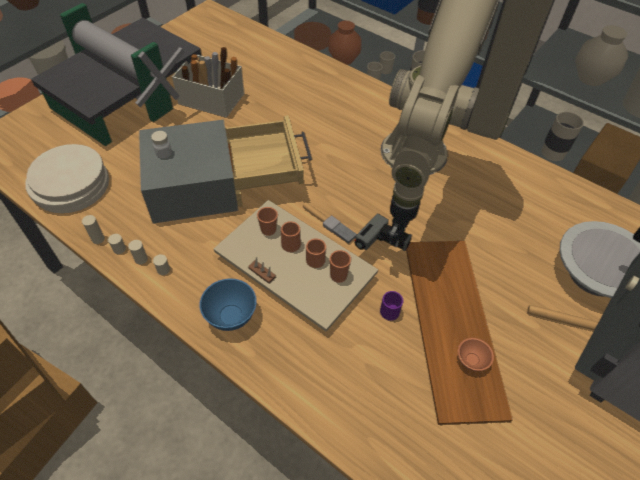

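Pots haven't moved. Refining b, c and d.

Run:
```python
from pots import *
S=cam("scene");D=cam("side")
im=cv2.imread("pics/s10.png");dm=cv2.imread("pics/side0.png")
fs=lambda p:((p[0]+.5)/2.9+130-.5,(p[1]+.5)/2.7+110-.5)
fd=lambda p:((p[0]+.5)/2.9+200-.5,(p[1]+.5)/2.7+90-.5)
sr=dict(a=(609,403),b=(539,371),c=(466,324),d=(399,285));dr=dict(a=(246,452),b=(299,408),c=(350,345),d=(396,293))
for k in 'abcd':
    z=.048+HT[k];print(k,plane(S,fs(sr[k]),z),plane(D,fd(dr[k]),z))
```

```text
a [0.6059 0.1214 0.13  ] [0.5966 0.1231 0.13  ]
b [0.6064 0.0408 0.114 ] [0.5956 0.0425 0.114 ]
c [ 0.6084 -0.0467  0.122 ] [ 0.5957 -0.0437  0.122 ]
d [ 0.6076 -0.1327  0.118 ] [ 0.5985 -0.1335  0.118 ]
```

View pics/w10.png

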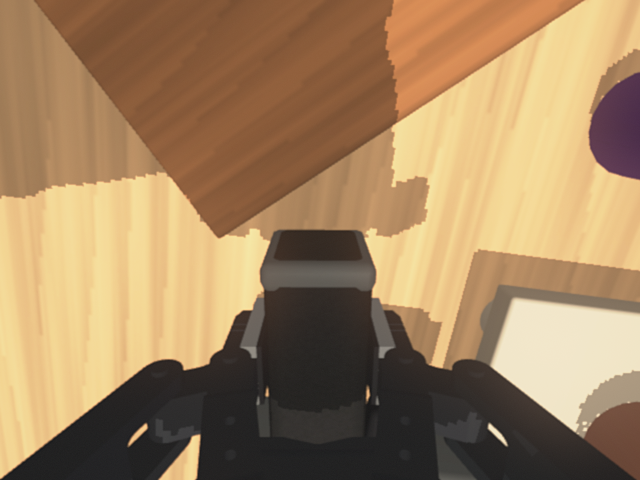

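Run:
```python
from h import *
print(rel(*aim([.601,.039,.081],0)))
```

```text
(array([-0.0785, -0.0136,  0.0096]), array([ 0.0027, -0.0008, -0.0015]))
```

Request:
{"fn": "arm_command", "kwargs": {
  "targets": [
    [-0.015, -0.003, 0, 0, 0, 0, 0.02],
    [-0.04, -0.007, 0, 0.003, 0, 0, 0.02],
    [-0.065, -0.011, 0.005, 0.003, 0, 0, 0.02],
    [-0.0785, -0.0135, 0.0095, 0.003, 0, -0.0015, 0.02],
    [-0.0785, -0.0135, 0.0095, 0.003, 0, -0.0015, 0.02],
    [-0.0785, -0.0135, 0.0095, 0.003, 0, -0.0015, 0.02]
  ]
}}

```text
time: 13.1
eef_pos: [0.4142, 0.1073, 0.0842]
tool_rot: [-0.001, 0.656, 0.755, 0.0]
ft_force: [-0.9, 0.2, -1.9]
width: 0.0352
```

```bash
cat > chk.py <<'E'
from h import *
import sys
tag=sys.argv[1];mid=[float(v) for v in sys.argv[2:5]];phi=float(sys.argv[5])
print(rel(*aim(mid,phi)))
im,_=shot("scene","s"+tag)
s=arm.observe();S=cam("scene");R=Rt(s);lens=s["eef_pos"]+R@LT;print(lens)
for p,c in((lens,(0,0,255)),(mid,(0,255,0))): cv2.circle(im,tuple(int(round(v)) for v in proj(S,p)),1,c,-1)
cv2.imwrite(f"pics/s{tag}c.png",cv2.resize(im[180:300,240:400],None,fx=4,fy=4,interpolation=cv2.INTER_CUBIC))
E
python3 chk.py 11 .601 .039 .081 0
```

```text
(array([ 0.    , -0.0001,  0.0002]), array([-0.0002, -0.0011, -0.001 ]))
[0.5032 0.0393 0.0813]
```

View pics/s11c.png

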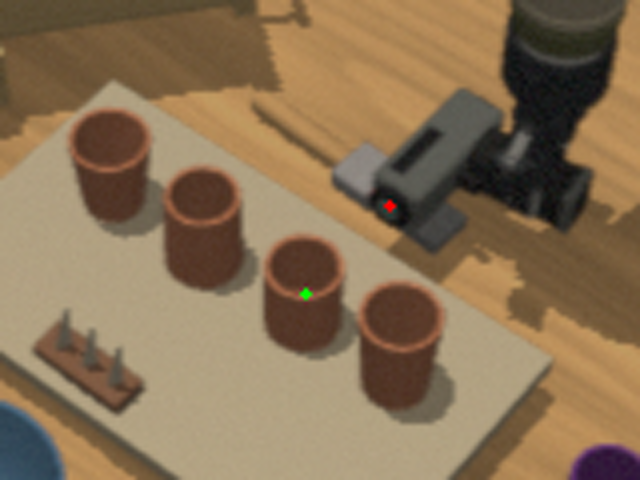

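Lens and pot_b's middle coincide with the image. Holding.

Request:
{"fn": "arm_command", "kwargs": {
  "targets": [
    [0, 0, 0, 0, 0, 0, 0.02],
    [0, 0, 0, 0, 0, 0, 0.02],
    [0, 0, 0, 0, 0, 0, 0.02],
    [0, 0, 0, 0, 0, 0, 0.02],
    [0, 0, 0, 0, 0, 0, 0.02],
    [0, 0, 0, 0, 0, 0, 0.02],
    [0, 0, 0, 0, 0, 0, 0.02],
    [0, 0, 0, 0, 0, 0, 0.02],
    [0, 0, 0, 0, 0, 0, 0.02],
    [0, 0, 0, 0, 0, 0, 0.02],
    [0, 0, 0, 0, 0, 0, 0.02],
    [0, 0, 0, 0, 0, 0, 0.02]
  ]
}}

```text
time: 14.35
eef_pos: [0.4143, 0.1075, 0.0843]
tool_rot: [-0.0, 0.656, 0.755, 0.0]
ft_force: [-0.2, 0.0, -2.0]
width: 0.0353
```

Request:
{"fn": "arm_command", "kwargs": {
  "targets": [
    [0, 0, 0, 0, 0, 0, 0.02],
    [0, 0, 0, 0, 0, 0, 0.02],
    [0, 0, 0, 0, 0, 0, 0.02],
    [0, 0, 0, 0, 0, 0, 0.02],
    [0, 0, 0, 0, 0, 0, 0.02],
    [0, 0, 0, 0, 0, 0, 0.02],
    [0, 0, 0, 0, 0, 0, 0.02],
    [0, 0, 0, 0, 0, 0, 0.02],
    [0, 0, 0, 0, 0, 0, 0.02],
    [0, 0, 0, 0, 0, 0, 0.02],
    [0, 0, 0, 0, 0, 0, 0.02],
    [0, 0, 0, 0, 0, 0, 0.02]
  ]
}}

```text
time: 15.55
eef_pos: [0.4143, 0.1075, 0.0843]
tool_rot: [-0.0, 0.656, 0.755, 0.0]
ft_force: [0.8, 0.5, -1.9]
width: 0.0354
```

```bash
python3 chk.py 12 .602 -.049 .085 0
```

```text
(array([-0.0875, -0.0116, -0.0038]), array([ 0.    , -0.0011, -0.0002]))
[0.5032 0.0393 0.0812]
```

View pics/s12c.png

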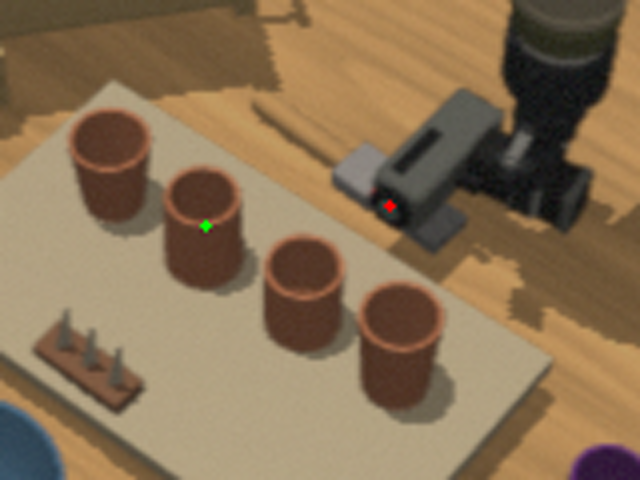

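Pot_c is unmoved and its middle projects correctly. Shifting to it.

Request:
{"fn": "arm_command", "kwargs": {
  "targets": [
    [-0.015, -0.002, -0.003, 0, 0, 0, 0.02],
    [-0.045, -0.006, -0.004, 0, 0, 0, 0.02],
    [-0.07, -0.009, -0.004, 0, 0, 0, 0.02],
    [-0.0875, -0.0115, -0.004, 0, 0, 0, 0.02],
    [-0.0875, -0.0115, -0.004, 0, 0, 0, 0.02],
    [-0.0875, -0.0115, -0.004, 0, 0, 0, 0.02],
    [-0.0875, -0.0115, -0.004, 0, 0, 0, 0.02]
  ]
}}

```text
time: 16.3
eef_pos: [0.415, 0.0199, 0.0882]
tool_rot: [-0.001, 0.656, 0.755, 0.0]
ft_force: [-0.2, 0.1, -2.9]
width: 0.0353
```

```bash
python3 chk.py 13 .602 -.049 .085 0
```

```text
(array([-0.0006, -0.    ,  0.0002]), array([-0.0001, -0.0015,  0.0004]))
[ 0.504  -0.0482  0.0851]
```

View pics/s13c.png

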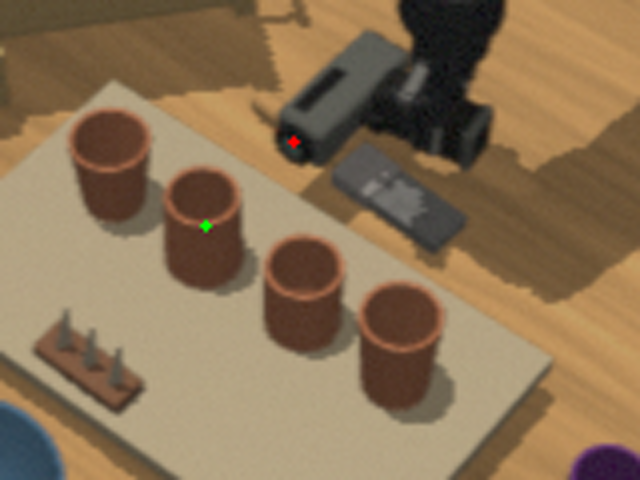

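Aligned on pot_c. Holding.

Request:
{"fn": "arm_command", "kwargs": {
  "targets": [
    [0, 0, 0, 0, 0, 0, 0.02],
    [0, 0, 0, 0, 0, 0, 0.02],
    [0, 0, 0, 0, 0, 0, 0.02],
    [0, 0, 0, 0, 0, 0, 0.02],
    [0, 0, 0, 0, 0, 0, 0.02],
    [0, 0, 0, 0, 0, 0, 0.02],
    [0, 0, 0, 0, 0, 0, 0.02],
    [0, 0, 0, 0, 0, 0, 0.02],
    [0, 0, 0, 0, 0, 0, 0.02],
    [0, 0, 0, 0, 0, 0, 0.02],
    [0, 0, 0, 0, 0, 0, 0.02],
    [0, 0, 0, 0, 0, 0, 0.02]
  ]
}}

```text
time: 17.55
eef_pos: [0.415, 0.02, 0.0882]
tool_rot: [-0.001, 0.656, 0.755, 0.0]
ft_force: [-0.2, -0.6, -2.5]
width: 0.0354
```

Request:
{"fn": "arm_command", "kwargs": {
  "targets": [
    [0, 0, 0, 0, 0, 0, 0.02],
    [0, 0, 0, 0, 0, 0, 0.02],
    [0, 0, 0, 0, 0, 0, 0.02],
    [0, 0, 0, 0, 0, 0, 0.02],
    [0, 0, 0, 0, 0, 0, 0.02],
    [0, 0, 0, 0, 0, 0, 0.02],
    [0, 0, 0, 0, 0, 0, 0.02],
    [0, 0, 0, 0, 0, 0, 0.02],
    [0, 0, 0, 0, 0, 0, 0.02],
    [0, 0, 0, 0, 0, 0, 0.02],
    [0, 0, 0, 0, 0, 0, 0.02],
    [0, 0, 0, 0, 0, 0, 0.02]
  ]
}}

```text
time: 18.75
eef_pos: [0.415, 0.02, 0.0882]
tool_rot: [-0.001, 0.656, 0.755, 0.0]
ft_force: [-0.9, 0.2, -2.0]
width: 0.0353
```

```bash
python3 chk.py 14 .603 -.136 .083 -0.3
python3 - <<'E'
from h import *
# drawer: front-left corner from scene: front plate top corners
S=cam("scene");D=cam("side")
im=cv2.imread("pics/s14.png");cv2.imwrite("pics/s14d.png",cv2.resize(im[100:260,210:350],None,fx=4,fy=3.7,interpolation=cv2.INTER_CUBIC))
for phi in (0,-.15,-.3,-.4): 
    P,R=aim([.603,-.136,.083],phi);u=np.array([np.cos(phi),np.sin(phi),0]);v=np.array([-u[1],u[0],0])
    lens=P+R@LT;print(phi,P,"lens",lens,"tail corners",lens-.117*u+.022*v,lens-.117*u-.022*v,"front corner -",lens-.022*v)
E
```

```text
(array([-0.0393,  0.0243,  0.0021]), array([-0.0003, -0.0014,  0.3008]))
[ 0.504  -0.0482  0.0851]
0 [ 0.416  -0.0678  0.086 ] lens [ 0.505 -0.136  0.083] tail corners [ 0.388 -0.114  0.083] [ 0.388 -0.158  0.083] front corner - [ 0.505 -0.158  0.083]
-0.15 [ 0.4283 -0.0406  0.086 ] lens [ 0.5061 -0.1214  0.083 ] tail corners [ 0.3937 -0.0821  0.083 ] [ 0.3871 -0.1256  0.083 ] front corner - [ 0.5028 -0.1431  0.083 ]
-0.3 [ 0.4445 -0.0155  0.086 ] lens [ 0.5094 -0.107   0.083 ] tail corners [ 0.4041 -0.0514  0.083 ] [ 0.3911 -0.0935  0.083 ] front corner - [ 0.5029 -0.1281  0.083 ]
-0.4 [ 0.4573 -0.0003  0.086 ] lens [ 0.5127 -0.0978  0.083 ] tail corners [ 0.4135 -0.032   0.083 ] [ 0.3964 -0.0725  0.083 ] front corner - [ 0.5042 -0.1181  0.083 ]
```

View pics/s14d.png

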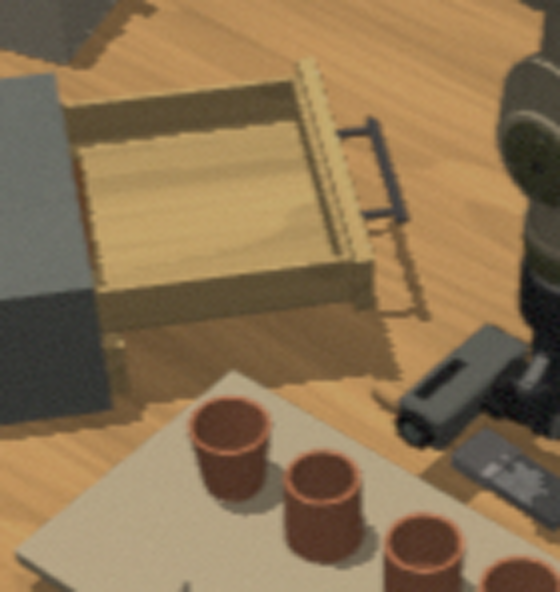

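With the drawer's front-left corner at about (303,171), I'll read pot_d at yaw -0.3, which keeps the barrel roughly 5 cm clear of the drawer.

Request:
{"fn": "arm_command", "kwargs": {
  "targets": [
    [-0.008, 0.005, 0, 0, 0, 0.06, 0.02],
    [-0.016, 0.01, 0.001, 0, 0, 0.13, 0.02],
    [-0.028, 0.017, 0.002, 0, 0, 0.21, 0.02],
    [-0.0395, 0.0245, 0.002, 0, -0.001, 0.3, 0.02],
    [-0.0395, 0.0245, 0.002, 0, -0.001, 0.3, 0.02],
    [-0.0395, 0.0245, 0.002, 0, -0.001, 0.3, 0.02],
    [-0.0395, 0.0245, 0.002, 0, -0.001, 0.3, 0.02]
  ]
}}

```text
time: 19.5
eef_pos: [0.4439, -0.0152, 0.0859]
tool_rot: [-0.001, 0.761, 0.649, -0.0]
ft_force: [-0.2, 0.2, -0.8]
width: 0.0352
```

```bash
python3 chk.py 15 .603 -.136 .083 -0.3;python3 - <<'E'
from h import *
print(plane(cam("scene"),(303,171),.14),plane(cam("scene"),(303,171),.128))
E
```

```text
(array([-0.0003,  0.0006, -0.0001]), array([-0.0014, -0.0006,  0.0025]))
[ 0.5091 -0.1065  0.0828]
[ 0.4257 -0.1501  0.14  ] [ 0.4167 -0.1574  0.128 ]
```

View pics/s15c.png

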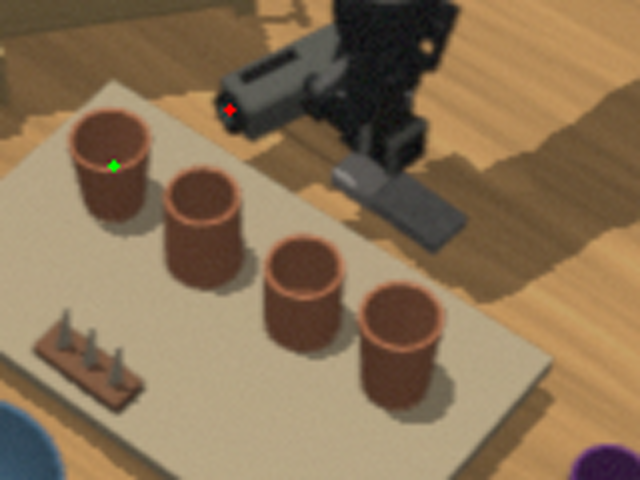

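Aligned on pot_d. Holding.

Request:
{"fn": "arm_command", "kwargs": {
  "targets": [
    [0, 0, 0, 0, 0, 0, 0.02],
    [0, 0, 0, 0, 0, 0, 0.02],
    [0, 0, 0, 0, 0, 0, 0.02],
    [0, 0, 0, 0, 0, 0, 0.02],
    [0, 0, 0, 0, 0, 0, 0.02],
    [0, 0, 0, 0, 0, 0, 0.02],
    [0, 0, 0, 0, 0, 0, 0.02],
    [0, 0, 0, 0, 0, 0, 0.02],
    [0, 0, 0, 0, 0, 0, 0.02],
    [0, 0, 0, 0, 0, 0, 0.02],
    [0, 0, 0, 0, 0, 0, 0.02],
    [0, 0, 0, 0, 0, 0, 0.02]
  ]
}}

```text
time: 20.75
eef_pos: [0.4441, -0.0152, 0.086]
tool_rot: [-0.001, 0.761, 0.649, -0.0]
ft_force: [0.4, 0.7, -2.5]
width: 0.0354
```

Request:
{"fn": "arm_command", "kwargs": {
  "targets": [
    [0, 0, 0, 0, 0, 0, 0.02],
    [0, 0, 0, 0, 0, 0, 0.02],
    [0, 0, 0, 0, 0, 0, 0.02],
    [0, 0, 0, 0, 0, 0, 0.02],
    [0, 0, 0, 0, 0, 0, 0.02],
    [0, 0, 0, 0, 0, 0, 0.02],
    [0, 0, 0, 0, 0, 0, 0.02],
    [0, 0, 0, 0, 0, 0, 0.02],
    [0, 0, 0, 0, 0, 0, 0.02],
    [0, 0, 0, 0, 0, 0, 0.02],
    [0, 0, 0, 0, 0, 0, 0.02],
    [0, 0, 0, 0, 0, 0, 0.02]
  ]
}}

```text
time: 21.95
eef_pos: [0.444, -0.0152, 0.086]
tool_rot: [-0.001, 0.761, 0.649, -0.0]
ft_force: [0.2, -0.4, -2.3]
width: 0.0352
```

```bash
python3 chk.py 16 .603 -.136 .083 -0.3;python3 - <<'E'
from h import *
R=down([np.cos(.785),np.sin(.785)])
s=arm.observe()
print(rel([s["eef_pos"][0],s["eef_pos"][1],.245],R))
print(rel([.3758,-.3208,.245],R), rel([.3758,-.3208,.1095],R))
E
```

```text
(array([-0.0003,  0.0006, -0.    ]), array([-0.0012, -0.0005,  0.0024]))
[ 0.5091 -0.1065  0.0829]
(array([ 0.0001, -0.0002, -0.159 ]), array([-0.0009, -0.0011, -0.9426]))
(array([-0.3124, -0.0196, -0.1592]), array([-0.0009, -0.0011, -0.9426])) (array([-0.3125, -0.0194, -0.0237]), array([-0.0009, -0.0011, -0.9426]))
```

View pics/s16c.png

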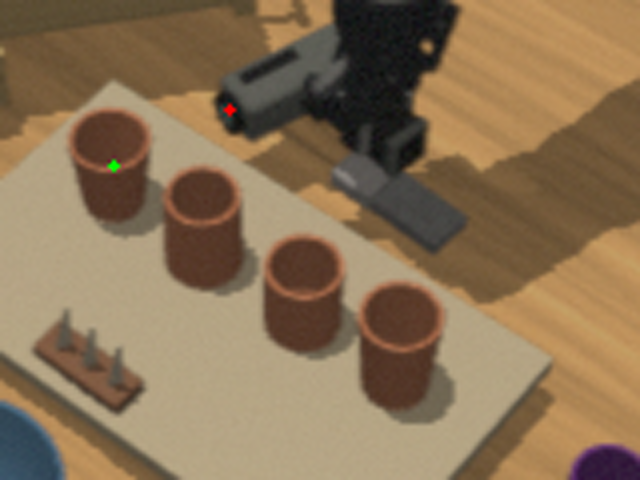

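All four read. Lifting, then returning the thermometer to its original spot.

Request:
{"fn": "arm_command", "kwargs": {
  "targets": [
    [0, 0, -0.02, 0, 0, 0, 0.02],
    [0, 0, -0.06, 0, 0, 0, 0.02],
    [0, 0, -0.1, 0, 0, 0, 0.02],
    [0, 0, -0.14, 0, 0, -0.1, 0.02],
    [-0.03, -0.002, -0.16, 0, 0, -0.2, 0.02],
    [-0.07, -0.004, -0.16, 0, 0, -0.32, 0.02],
    [-0.11, -0.007, -0.16, 0, 0, -0.44, 0.02],
    [-0.15, -0.01, -0.16, 0, 0, -0.56, 0.02],
    [-0.19, -0.012, -0.16, 0, 0, -0.68, 0.02],
    [-0.23, -0.014, -0.16, 0, 0, -0.8, 0.02],
    [-0.27, -0.017, -0.16, 0, 0, -0.9, 0.02],
    [-0.3, -0.019, -0.16, 0, 0, -0.94, 0.02]
  ]
}}

```text
time: 23.2
eef_pos: [0.3775, -0.3108, 0.2457]
tool_rot: [-0.001, 0.383, 0.924, -0.0]
ft_force: [0.9, -0.1, -2.5]
width: 0.035
```

Run:
```python
from h import *
R=down([np.cos(.785),np.sin(.785)])
print(rel([.3758,-.3208,.1095],R))
shot("wrist","w17")
```

```text
(array([-0.006 , -0.0081,  0.1362]), array([-0.0008, -0.0011, -0.0011]))
```

View pics/w17.png

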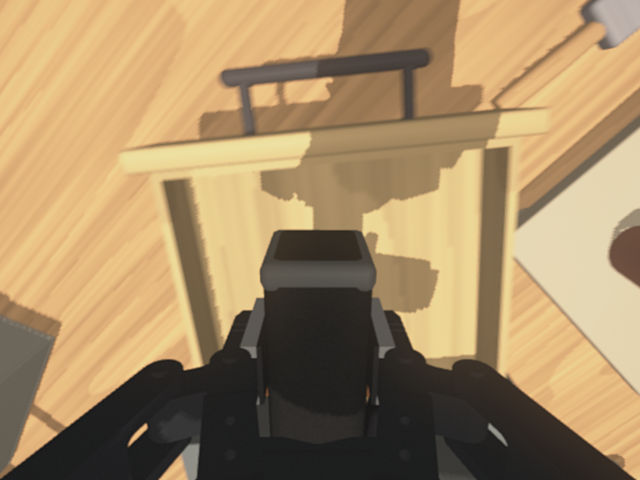

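Request:
{"fn": "arm_command", "kwargs": {
  "targets": [
    [-0.006, -0.008, 0.02, 0, 0, 0, 0.02],
    [-0.006, -0.008, 0.06, 0, 0, 0, 0.02],
    [-0.006, -0.008, 0.1, 0, 0, 0, 0.02],
    [-0.006, -0.008, 0.12, 0, 0, 0, 0.02],
    [-0.006, -0.008, 0.13, 0, 0, 0, 0.02],
    [-0.006, -0.008, 0.136, 0, 0, 0, 0.02],
    [-0.006, -0.008, 0.136, 0, 0, 0, 0.02]
  ]
}}

```text
time: 23.95
eef_pos: [0.3766, -0.326, 0.1108]
tool_rot: [0.001, 0.384, 0.923, -0.002]
ft_force: [0.5, 0.2, -1.7]
width: 0.0355
```

Request:
{"fn": "arm_command", "kwargs": {
  "targets": [
    [0, 0, 0, 0, 0, 0, 0.06],
    [0, 0, 0, 0, 0, 0, 0.06],
    [0, 0, 0, 0, 0, 0, 0.06],
    [0, 0, 0, 0, 0, 0, 0.06],
    [0, 0, -0.03, 0, 0, 0, 0.06],
    [0, 0, -0.08, 0, 0, 0, 0.06],
    [0, 0, -0.13, 0, 0, 0, 0.06],
    [0, 0, -0.13, 0, 0, 0, 0.06]
  ]
}}

```text
time: 24.75
eef_pos: [0.3789, -0.328, 0.248]
tool_rot: [0.007, 0.384, 0.923, -0.005]
ft_force: [-0.2, -0.9, 0.1]
width: 0.0604
```

Run:
```python
from h import *
shot("wrist","w18");s=arm.observe()
P=[.298,-.229,.24]
print(s["eef_pos"],s["tool_rot"],rel(P,down(CX)))
```

```text
[ 0.3781 -0.3271  0.2448] [ 0.0047  0.3843  0.9232 -0.0043] (array([0.1261, 0.0123, 0.0032]), array([0.0055, 0.0129, 1.4778]))
```

View pics/w18.png

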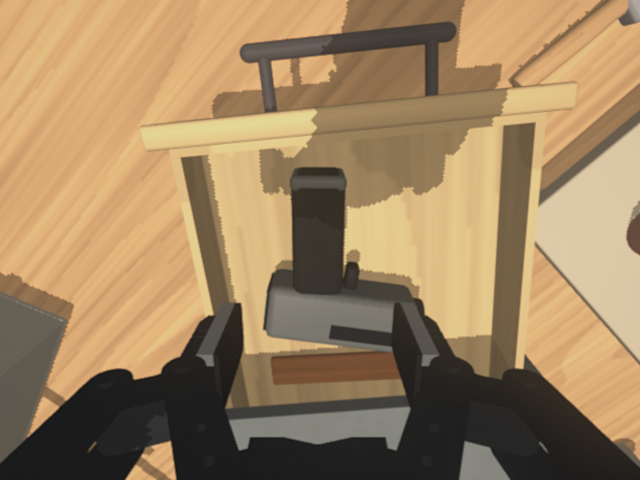

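The thermometer rests as found, with the handle at (318,235) and the barrel at (345,310). The bar's ends are at (247,52) and (450,31). Next I'll shut the drawer.

Run:
```python
from h import *
W=cam("wrist")
a=plane(W,(243,52),.112);b=plane(W,(454,31),.112);c=(a+b)/2;print(a,b,c,np.linalg.norm(a-b),np.arctan2(*(b-a)[[1,0]]))
R=down(CX);h=c.copy();h[2]=.235;print(rel(h,R))
h[2]=.112;print("r",np.hypot(*h[:2]))
```

```text
[ 0.2656 -0.2798  0.112 ] [ 0.3471 -0.1828  0.112 ] [ 0.3063 -0.2313  0.112 ] 0.1266615129485977 0.8722319625512331
(array([0.1186, 0.0166, 0.0083]), array([0.0055, 0.0129, 1.4778]))
r 0.38387884193980676
```

Request:
{"fn": "arm_command", "kwargs": {
  "targets": [
    [0.03, 0.004, 0, 0, 0.001, 0.14, 0.05],
    [0.06, 0.008, 0, 0, 0.002, 0.29, 0.026],
    [0.09, 0.013, 0, 0, 0.003, 0.44, 0.026],
    [0.1185, 0.0165, 0, 0, 0.004, 0.59, 0.026],
    [0.1185, 0.0165, 0, 0, 0.005, 0.74, 0.026],
    [0.1185, 0.0165, 0, 0.001, 0.006, 0.89, 0.026],
    [0.1185, 0.0165, 0, 0.002, 0.008, 1.04, 0.026],
    [0.1185, 0.0165, 0.008, 0.003, 0.01, 1.19, 0.026],
    [0.1185, 0.0165, 0.008, 0.004, 0.012, 1.34, 0.026],
    [0.1185, 0.0165, 0.008, 0.005, 0.013, 1.478, 0.026],
    [0.1185, 0.0165, 0.008, 0.005, 0.013, 1.478, 0.026],
    [0.1185, 0.0165, 0.008, 0.005, 0.013, 1.478, 0.026]
  ]
}}

```text
time: 26.0
eef_pos: [0.306, -0.2311, 0.2346]
tool_rot: [-0.001, 0.905, 0.425, -0.0]
ft_force: [1.1, 0.5, -0.5]
width: 0.0258
```

Run:
```python
from h import *
shot("wrist","w19");W=cam("wrist")
s=arm.observe();print(s["eef_pos"],rel([.3055,-.2315,.112],down(CX)))
```

```text
[ 0.3061 -0.2312  0.2348] (array([-0.0007, -0.0001,  0.1228]), array([-0.0008, -0.0005,  0.0026]))
```

View pics/w19.png

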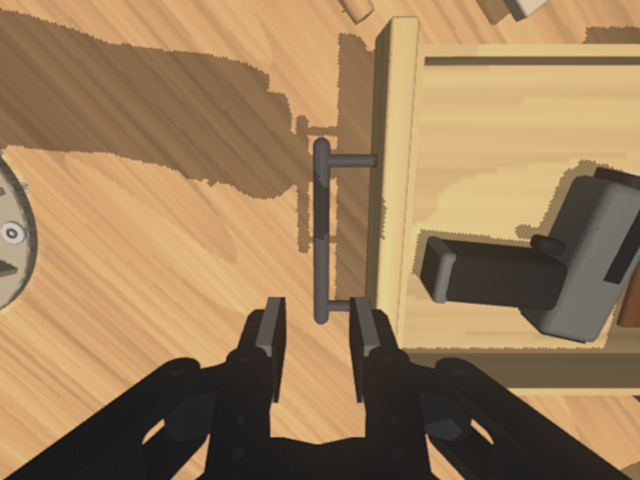

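Request:
{"fn": "arm_command", "kwargs": {
  "squeeze": 40,
  "targets": [
    [0, 0, 0.03, 0, 0, 0, 0.026],
    [0, 0, 0.07, 0, 0, 0, 0.026],
    [0, 0, 0.105, 0, 0, 0.002, 0.026],
    [0, 0, 0.1225, 0, 0, 0.002, 0.026],
    [0, 0, 0.1225, 0, 0, 0.002, 0.026],
    [0, 0, 0.1225, 0, 0, 0.002, 0.0],
    [0, 0, 0.1225, 0, 0, 0.002, 0.0],
    [0, 0, 0.1225, 0, 0, 0.002, 0.0],
    [0, 0, 0.1225, 0, 0, 0.002, 0.0]
  ]
}}

```text
time: 26.95
eef_pos: [0.306, -0.231, 0.1123]
tool_rot: [-0.001, 0.906, 0.424, 0.0]
ft_force: [1.0, -0.6, -3.5]
width: 0.0094
```

Request:
{"fn": "arm_command", "kwargs": {
  "targets": [
    [0, 0.01, 0, 0, 0, 0, 0.0],
    [0, 0.025, 0, 0, 0, 0, 0.0],
    [0, 0.045, 0, 0, 0, 0, 0.0],
    [0, 0.065, 0, 0, 0, 0, 0.0],
    [0, 0.085, 0, 0, 0, 0, 0.0],
    [0, 0.105, 0, 0, 0, 0, 0.0],
    [0, 0.125, 0, 0, 0, 0, 0.0],
    [0, 0.145, 0, 0, 0, 0, 0.0],
    [0, 0.16, 0, 0, 0, 0, 0.0],
    [0, 0.17, 0, 0, 0, 0, 0.0],
    [0, 0.175, 0, 0, 0, 0, 0.0],
    [0, 0.175, 0, 0, 0, 0, 0.0]
  ]
}}

```text
time: 28.15
eef_pos: [0.4415, -0.3435, 0.1123]
tool_rot: [-0.0, 0.906, 0.424, 0.001]
ft_force: [3.6, 2.5, 0.9]
width: 0.0093
```

Run:
```python
from h import *
s=arm.observe();print(s["eef_pos"],s["ft_force"],s["width"],rel([.4545,-.355,.112],down(CX)))
```

```text
[ 0.4415 -0.3435  0.1123] [3.5675 2.4829 0.8676] 0.009263166027525182 (array([-0.0005,  0.0174,  0.0003]), array([ 0.0005, -0.0013,  0.0014]))
```

Request:
{"fn": "arm_command", "kwargs": {
  "targets": [
    [0, 0.008, 0, 0, 0, 0, 0.0],
    [0, 0.014, 0, 0, 0, 0, 0.0],
    [0, 0.018, 0, 0, 0, 0, 0.0],
    [0, 0.021, 0, 0, 0, 0, 0.0],
    [0, 0.024, 0, 0, 0, 0, 0.0],
    [0, 0.027, 0, 0, 0, 0, 0.0],
    [0, 0.027, 0, 0, 0, 0, 0.0]
  ]
}}

```text
time: 28.85
eef_pos: [0.4562, -0.3556, 0.1121]
tool_rot: [-0.007, 0.906, 0.424, -0.003]
ft_force: [-18.3, 15.1, 19.2]
width: 0.0096
```

Run:
```python
from h import *
s=arm.observe();print(s["eef_pos"],s["ft_force"],s["width"],rel([.4545,-.355,.112],down(CX)))
```

```text
[ 0.4562 -0.3556  0.1121] [-18.3465  15.1237  19.1741] 0.009610489119372458 (array([-0.0006, -0.0017,  0.0001]), array([-0.0147, -0.0006,  0.0013]))
```

The push met the closed stop at about 24 N. I'll relax, release and lift.

Request:
{"fn": "arm_command", "kwargs": {
  "targets": [
    [0, 0.001, 0, 0, 0, 0, 0.0],
    [0, 0.001, 0, 0, 0, 0, 0.026],
    [0, 0.001, 0, 0, 0, 0, 0.026],
    [0, 0.001, 0, 0, 0, 0, 0.026],
    [0, 0, -0.03, 0, 0, 0, 0.026],
    [0, 0, -0.08, 0, 0, 0, 0.026],
    [0, 0, -0.13, 0, 0, 0, 0.026],
    [0, 0, -0.13, 0, 0, 0, 0.026]
  ]
}}

```text
time: 29.65
eef_pos: [0.4606, -0.3604, 0.25]
tool_rot: [0.0, 0.906, 0.424, -0.001]
ft_force: [0.6, 0.2, 0.1]
width: 0.0262
```

Run:
```python
from h import *
shot("wrist","w20");shot("scene","s20");shot("side","d20");W=cam("wrist")
s=arm.observe();print(s["eef_pos"],s["tool_rot"],s["qpos"],s["ft_force"])
```

```text
[ 0.4579 -0.3576  0.242 ] [-0.0061  0.9056  0.424  -0.0028] [-0.8005  0.3377  0.065   1.3114 -0.0013  1.4654] [-0.1985  0.3765 -0.6874]
```

View pics/w20.png

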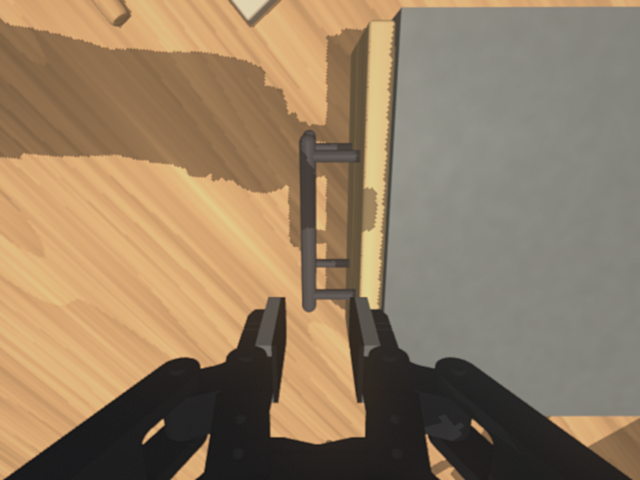

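View pics/s20.png

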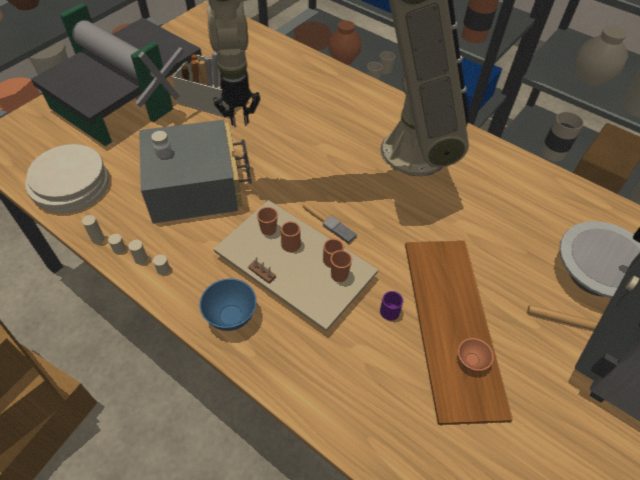

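The drawer is shut with no gap left (wrist, around u=385). Pot_b has been knocked aside and is now at scene (333,252), close to pot_a at (341,266). I'll move the wrist camera over the shelf to re-measure.

Run:
```python
from h import *
print(rel([.56,.04,.30],down([1,0])))
```

```text
(array([ 0.3707, -0.177 , -0.0556]), array([-0.0128, -0.0047, -0.695 ]))
```

Request:
{"fn": "arm_command", "kwargs": {
  "targets": [
    [0.01, -0.005, -0.03, 0, 0, 0, 0.06],
    [0.04, -0.02, -0.055, 0, 0, -0.05, 0.085],
    [0.08, -0.038, -0.055, 0, 0, -0.12, 0.085],
    [0.12, -0.057, -0.055, 0, 0, -0.2, 0.085],
    [0.16, -0.076, -0.055, 0, 0, -0.28, 0.085],
    [0.2, -0.095, -0.055, 0, 0, -0.36, 0.085],
    [0.24, -0.115, -0.055, -0.005, 0, -0.44, 0.085],
    [0.28, -0.134, -0.055, -0.01, 0, -0.52, 0.085],
    [0.32, -0.153, -0.055, -0.012, 0, -0.6, 0.085],
    [0.36, -0.172, -0.055, -0.012, -0.004, -0.68, 0.085],
    [0.371, -0.177, -0.055, -0.012, -0.004, -0.695, 0.085],
    [0.371, -0.177, -0.055, -0.012, -0.004, -0.695, 0.085]
  ]
}}

```text
time: 31.0
eef_pos: [0.5599, 0.0419, 0.2973]
tool_rot: [-0.002, 0.706, 0.708, -0.001]
ft_force: [-0.2, 0.4, -0.5]
width: 0.0852
```

Run:
```python
from h import *
shot("wrist","w21");s=arm.observe();print(s["eef_pos"],s["tool_rot"],s["qpos"])
```

```text
[0.5597 0.0405 0.2976] [-0.0014  0.7068  0.7074 -0.001 ] [-0.0709  0.281   0.1218  1.415   0.0002  1.499 ]
```

View pics/w21.png

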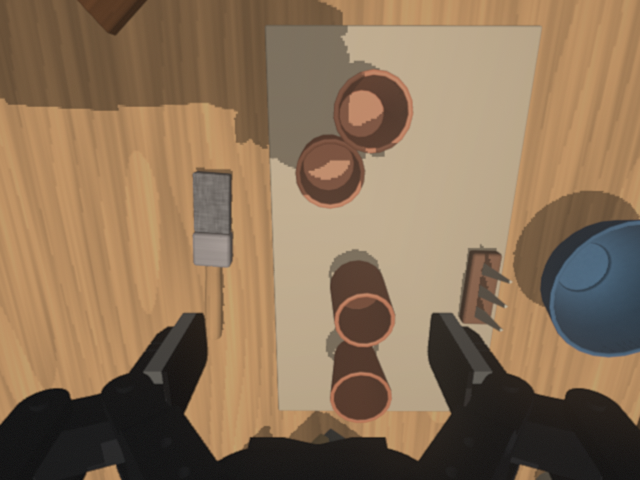

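The view shows rims a at (373,110), b at (330,171), c at (363,319) and d at (360,396). Pots a and b are nearly touching.

Run:
```python
from pots import *
im=cv2.imread("pics/w21.png");W=cam("wrist");S=cam("scene");D=cam("side")
rim=dict(a=(373,110),b=(330,171),c=(363.5,319),d=(360.5,396.5))
for k,uv in rim.items():
    z=.048+HT[k];print(k,plane(W,uv,z))
# two-view: rim with scene (fresh s20) 
s20=cv2.imread("pics/s20.png");cv2.imwrite("pics/s20c.png",cv2.resize(s20[190:300,240:370],None,fx=6,fy=5.4,interpolation=cv2.INTER_CUBIC))
d=optics.snapshot("side");cv2.imwrite("pics/d21.png",d);cv2.imwrite("pics/d21c.png",cv2.resize(d[180:300,240:370],None,fx=6,fy=5,interpolation=cv2.INTER_CUBIC))
for uv in [(265,25),(540,26),(281,410)]: print("shelf",plane(W,uv,.048))
```

```text
a [0.5986 0.1213 0.13  ]
b [0.5687 0.0752 0.114 ]
c [ 0.5996 -0.0531  0.122 ]
d [ 0.6006 -0.1394  0.118 ]
shelf [0.5128 0.1911 0.048 ]
shelf [0.7503 0.1907 0.048 ]
shelf [ 0.5157 -0.2188  0.048 ]
```

View pics/s20c.png

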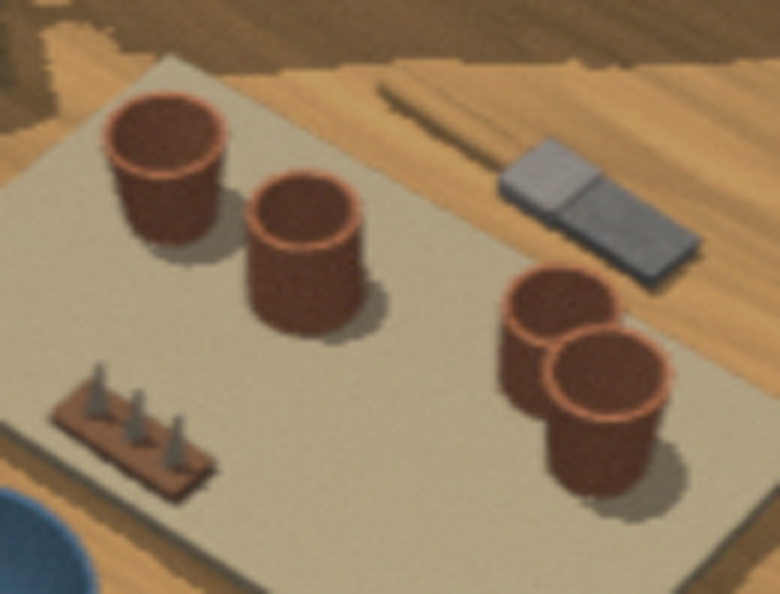

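View pics/d21c.png

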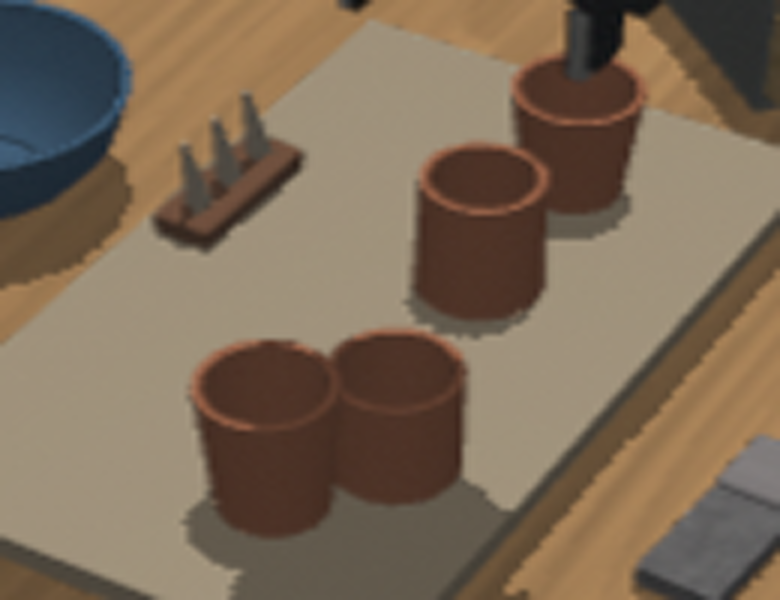

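Run:
```python
from pots import *
W=cam("wrist");S=cam("scene");D=cam("side")
rim=dict(a=(373,110),b=(330,171),c=(363.5,319),d=(360.5,396.5))
sd=dict(a=(266,386),b=(399,371),c=(483,180),d=(579,90)); sc=dict(a=(607,374),b=(561,306),c=(303,211),d=(165,136))
for k in rim:
    a=(W,rim[k]);b=(D,(240+sd[k][0]/6-.4,180+sd[k][1]/5-.4));c=(S,(240+sc[k][0]/6-.4,190+sc[k][1]/5.4-.4))
    print(k,tri([a,b])[0],tri([a,c])[0],tri([a,b,c])[0],np.array(tri([a,b,c])[1]))
# board: corners from s20 edges + bowl
print([plane(S,p,.016) for p in [(406,242),(464,241),(437,420),(509,415)]])
print([plane(D,p,.016) for p in [(371,357),(382,432),(107,397),(103,472)]])
print("bowl",plane(S,(475,354),.056),plane(D,(182,425),.056))
```

```text
a [0.5995 0.1204 0.127 ] [0.5997 0.1205 0.1228] [0.6001 0.1205 0.1252] [0.0007 0.0011 0.0012]
b [0.5686 0.0736 0.1114] [0.569  0.073  0.1059] [0.5695 0.073  0.1086] [0.0007 0.0014 0.0013]
c [ 0.6013 -0.0558  0.117 ] [ 0.6006 -0.0562  0.1141] [ 0.6015 -0.0549  0.1163] [0.0027 0.001  0.0023]
d [ 0.6015 -0.1416  0.1145] [ 0.6017 -0.1407  0.1131] [ 0.6019 -0.1403  0.1136] [0.0034 0.0003 0.0033]
[array([0.3642, 0.1953, 0.016 ]), array([0.2513, 0.328 , 0.016 ]), array([0.7671, 0.5406, 0.016 ]), array([0.6474, 0.6698, 0.016 ])]
[array([0.3349, 0.1912, 0.016 ]), array([0.2433, 0.335 , 0.016 ]), array([0.759 , 0.5497, 0.016 ]), array([0.6551, 0.6635, 0.016 ])]
bowl [0.5801 0.5301 0.056 ] [0.5709 0.532  0.056 ]
```

Pots a and b touch, so I'll take a first with the jaws square to the a–b line (world angle -0.58). That angle also suits the board, which lies at yaw 0.71 with its centre near (0.507, 0.434).

```bash
cat >> h.py <<'E'
JR=down([np.cos(-.576),np.sin(-.576)])
def board(x,y=0,z=0): return np.array([.507+x*np.cos(.71)-y*np.sin(.71),.434+x*np.sin(.71)+y*np.cos(.71),z])
E
python3 - <<'E'
from h import *
print(rel([.599,.1205,.20],JR))
E
```

```text
(array([0.0809, 0.0395, 0.0979]), array([-0.003 ,  0.0004,  0.5753]))
```

Request:
{"fn": "arm_command", "kwargs": {
  "targets": [
    [0.02, 0.01, 0.02, 0, 0, 0.14, 0.085],
    [0.05, 0.025, 0.045, 0, 0, 0.28, 0.085],
    [0.081, 0.0395, 0.07, 0, 0, 0.42, 0.085],
    [0.081, 0.0395, 0.098, -0.002, 0, 0.575, 0.085],
    [0.081, 0.0395, 0.098, -0.003, 0, 0.575, 0.085],
    [0.081, 0.0395, 0.098, -0.003, 0, 0.575, 0.085]
  ]
}}

```text
time: 31.7
eef_pos: [0.5984, 0.1188, 0.1997]
tool_rot: [-0.0, 0.879, 0.478, -0.001]
ft_force: [0.4, 0.3, 0.4]
width: 0.0854
```

Run:
```python
from h import *
shot("wrist","w22");s=arm.observe();print(s["eef_pos"],rel([.599,.1205,.098],JR))
```

```text
[0.5992 0.119  0.201 ] (array([ 0.0012, -0.0011,  0.103 ]), array([0.0009, 0.0003, 0.0008]))
```

View pics/w22.png

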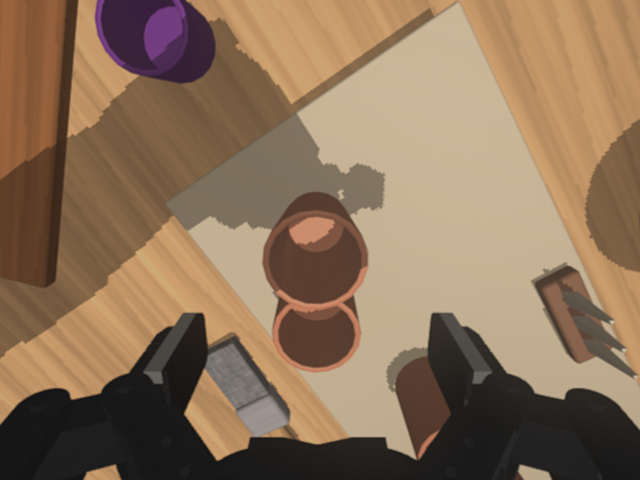

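Run:
```python
from h import *
W=cam("wrist")
print(plane(W,(315.5,258),.128),plane(W,(316.5,329),.113))
W0=None
```

```text
[0.6    0.1217 0.128 ] [0.5713 0.0763 0.113 ]
```

Request:
{"fn": "arm_command", "kwargs": {
  "squeeze": 30,
  "targets": [
    [0.002, -0.001, 0.03, 0, 0, 0, 0.085],
    [0.002, -0.001, 0.065, 0, 0, 0, 0.085],
    [0.002, -0.001, 0.09, 0, 0, 0, 0.085],
    [0.002, -0.001, 0.103, 0, 0, 0, 0.085],
    [0.002, -0.001, 0.103, 0, 0, 0, 0.085],
    [0.002, -0.001, 0.103, 0, 0, 0, 0.065],
    [0.002, -0.001, 0.103, 0, 0, 0, 0.055],
    [0.002, -0.001, 0.103, 0, 0, 0, 0.045],
    [0.002, -0.001, 0.103, 0, 0, 0, 0.04],
    [0.002, -0.001, 0.103, 0, 0, 0, 0.04],
    [0.002, -0.001, 0.103, 0, 0, 0, 0.04]
  ]
}}

```text
time: 32.85
eef_pos: [0.6009, 0.1213, 0.1005]
tool_rot: [0.001, 0.879, 0.478, 0.002]
ft_force: [-2.2, -0.3, 6.2]
width: 0.0562
```

Run:
```python
from h import *
shot("wrist","w23");s=arm.observe();print(s["eef_pos"],s["width"],s["ft_force"])
P=s["eef_pos"].copy();P[2]=.23
print(rel(board(.019,0,.23),JR))
```

```text
[0.6009 0.1212 0.1005] 0.05612894541314382 [-1.4304 -0.4326  6.13  ]
(array([ 0.2299, -0.243 , -0.13  ]), array([ 0.004 , -0.0019,  0.0011]))
```

View pics/w23.png

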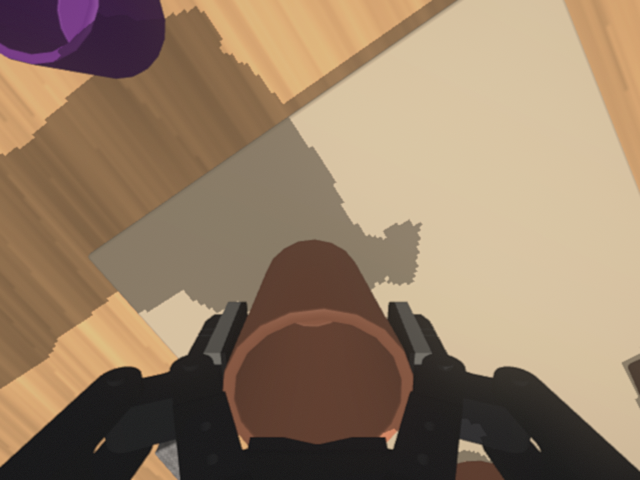

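Request:
{"fn": "arm_command", "kwargs": {
  "targets": [
    [0, 0, -0.015, 0, 0, 0, 0.04],
    [0, 0, -0.045, 0, 0, 0, 0.04],
    [0, 0, -0.08, 0, 0, 0, 0.04],
    [0, 0, -0.115, 0, 0, 0, 0.04],
    [0.02, -0.02, -0.13, 0, 0, 0, 0.04],
    [0.05, -0.053, -0.13, 0, 0, 0, 0.04],
    [0.08, -0.085, -0.13, 0, 0, 0, 0.04],
    [0.11, -0.116, -0.13, 0, 0, 0, 0.04],
    [0.14, -0.148, -0.13, 0, 0, 0, 0.04],
    [0.17, -0.18, -0.13, 0, 0, 0, 0.04],
    [0.2, -0.211, -0.13, 0, 0, 0, 0.04],
    [0.225, -0.238, -0.13, 0.003, 0, 0, 0.04]
  ]
}}

```text
time: 34.1
eef_pos: [0.5221, 0.442, 0.2308]
tool_rot: [-0.0, 0.878, 0.478, 0.002]
ft_force: [0.5, 0.4, -0.4]
width: 0.0559
```

Request:
{"fn": "arm_command", "kwargs": {
  "targets": [
    [0.004, -0.004, 0, 0, 0, 0, 0.04],
    [0.004, -0.004, 0, 0, 0, 0, 0.04]
  ]
}}

```text
time: 34.3
eef_pos: [0.5202, 0.4491, 0.2311]
tool_rot: [-0.0, 0.877, 0.48, 0.002]
ft_force: [0.4, -0.2, -0.9]
width: 0.0558
```

Run:
```python
from h import *
shot("wrist","w24");s=arm.observe();print(s["eef_pos"],s["width"],s["ft_force"],s["qpos"])
print(rel(board(.019,0,.0685),JR))
```

```text
[0.5208 0.4478 0.231 ] 0.0562606836650495 [-0.0295 -0.3336 -1.0564] [ 0.5937  0.5429  0.3537  1.3778 -0.0006  2.7367]
(array([-0.0013,  0.0009,  0.1625]), array([ 0.002 , -0.0033,  0.0038]))
```

View pics/w24.png

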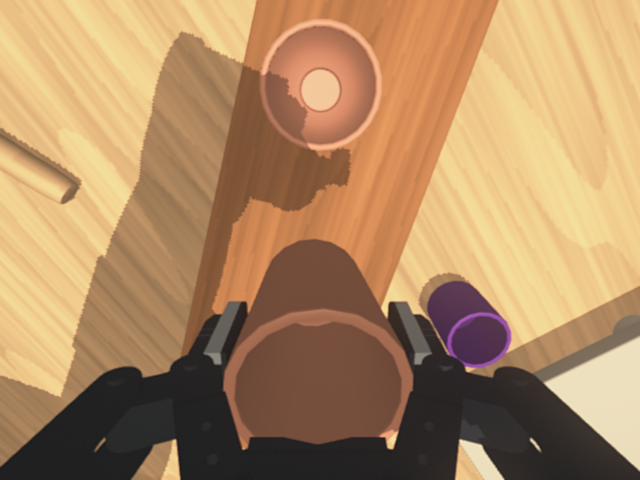

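The bowl is at (321,85), and the board edges run (258,0) to (185,360) and (497,0) to (380,305). I'll check the board axis from here.

Run:
```python
from h import *
W=cam("wrist")
for z in (.016,):
    L=[plane(W,p,z) for p in [(257,0),(186,355)]];R=[plane(W,p,z) for p in [(497,0),(381,305)]]
    for e in (L,R):
        print(e[0],e[1],np.arctan2(*(e[0]-e[1])[[1,0]]),[ (lambda d:(d[0]*np.cos(.71)+d[1]*np.sin(.71),-d[0]*np.sin(.71)+d[1]*np.cos(.71)))(p-board(0)) for p in e])
print("bowl",plane(W,(321,85),.056))
```

```text
[0.5694 0.6088 0.016 ] [0.3227 0.3878 0.016 ] 0.7303504269507122 [(np.float64(0.16124478969811387), np.float64(0.09184114830954014)), (np.float64(-0.1698760594230346), np.float64(0.08510176728314511))]
[0.7254 0.5087 0.016 ] [0.5196 0.3291 0.016 ] 0.7173190142727051 [(np.float64(0.21435206423839182), np.float64(-0.08573023259043283)), (np.float64(-0.05878937838760093), np.float64(-0.08772939440462056))]
bowl [0.5764 0.5287 0.056 ]
```

Request:
{"fn": "arm_command", "kwargs": {
  "targets": [
    [-0.001, 0.001, 0.03, 0, 0, 0, 0.04],
    [-0.001, 0.001, 0.07, 0.001, -0.001, 0, 0.04],
    [-0.001, 0.001, 0.11, 0.002, -0.003, 0.003, 0.04],
    [-0.001, 0.001, 0.14, 0.002, -0.003, 0.003, 0.04],
    [-0.001, 0.001, 0.152, 0.002, -0.003, 0.003, 0.04],
    [-0.001, 0.001, 0.156, 0.002, -0.003, 0.003, 0.04],
    [-0.001, 0.001, 0.158, 0.002, -0.003, 0.003, 0.04],
    [-0.001, 0.001, 0.16, 0.002, -0.003, 0.003, 0.04]
  ]
}}

```text
time: 35.15
eef_pos: [0.5231, 0.4471, 0.0732]
tool_rot: [-0.0, 0.879, 0.477, 0.002]
ft_force: [0.3, 0.3, -0.5]
width: 0.0565
```

Request:
{"fn": "arm_command", "kwargs": {
  "targets": [
    [0, 0, 0.001, 0, 0, 0, 0.04],
    [0, 0, 0.002, 0, 0, 0, 0.04]
  ]
}}

```text
time: 35.35
eef_pos: [0.5241, 0.4478, 0.0729]
tool_rot: [-0.0, 0.879, 0.477, 0.003]
ft_force: [0.2, -0.1, -0.8]
width: 0.0559
```

Request:
{"fn": "arm_command", "kwargs": {
  "targets": [
    [0, 0, 0.002, 0, 0, 0, 0.04],
    [0, 0, 0.004, 0, 0, 0, 0.04],
    [0, 0, 0.005, 0, 0, 0, 0.04]
  ]
}}

```text
time: 35.65
eef_pos: [0.5243, 0.4482, 0.0685]
tool_rot: [-0.0, 0.879, 0.477, 0.004]
ft_force: [-1.4, -0.9, 6.1]
width: 0.0557
```

Request:
{"fn": "arm_command", "kwargs": {
  "targets": [
    [0, 0, 0.002, 0, 0, 0, 0.04],
    [0, 0, 0.002, 0, 0, 0, 0.04]
  ]
}}

```text
time: 35.85
eef_pos: [0.5246, 0.4488, 0.0685]
tool_rot: [-0.001, 0.879, 0.478, 0.005]
ft_force: [-3.6, -1.2, 9.3]
width: 0.0558
```

Contact came at 0.0685, exactly the expected height. Releasing.

Request:
{"fn": "arm_command", "kwargs": {
  "targets": [
    [0, 0, -0.001, 0, 0, 0, 0.062],
    [0, 0, -0.001, 0, 0, 0, 0.07],
    [0, 0, -0.001, 0, 0, 0, 0.08],
    [0, 0, -0.001, 0, 0, 0, 0.085],
    [0, 0, -0.02, 0, 0, 0, 0.085],
    [0, 0, -0.06, 0, 0, 0, 0.085],
    [0, 0, -0.1, 0, 0, 0, 0.085],
    [0, 0, -0.14, 0, 0, 0, 0.085],
    [0, 0, -0.14, 0, 0, 0, 0.085]
  ]
}}

```text
time: 36.75
eef_pos: [0.526, 0.4497, 0.2157]
tool_rot: [-0.001, 0.879, 0.478, 0.011]
ft_force: [0.1, -0.2, -0.1]
width: 0.0852
```

Run:
```python
from h import *
shot("wrist","w25");s=arm.observe();print(s["eef_pos"],s["width"],s["ft_force"],s["qpos"])
print(rel([.5705,.0755,.2],JR))
```

```text
[0.5251 0.4491 0.2124] 0.0847948536305572 [ 0.7581 -0.1267 -0.8789] [0.5912 0.5427 0.3079 1.3188 0.0005 2.737 ]
(array([-0.289 ,  0.2412,  0.0093]), array([ 0.0063, -0.0161,  0.001 ]))
```

View pics/w25.png

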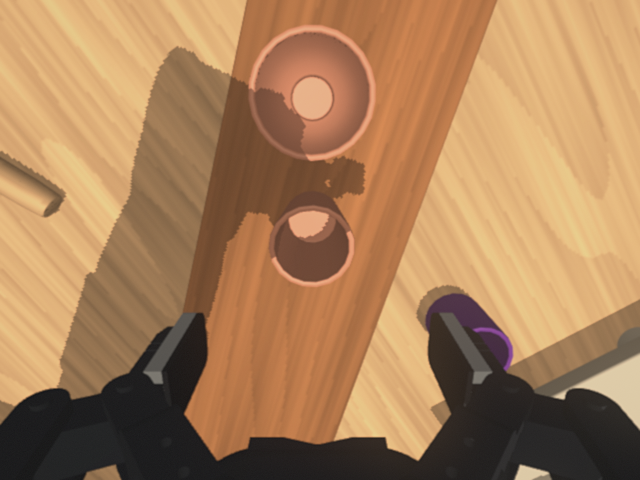

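Pot_a stands upright on the board, rim at (312,245), clear of the bowl. On to b.

Request:
{"fn": "arm_command", "kwargs": {
  "targets": [
    [-0.015, 0.012, 0, 0, 0, 0, 0.085],
    [-0.045, 0.038, 0, 0, -0.003, 0, 0.085],
    [-0.08, 0.067, 0, 0, -0.005, 0, 0.085],
    [-0.115, 0.096, 0, 0, -0.008, 0, 0.085],
    [-0.15, 0.125, 0, 0.003, -0.01, 0, 0.085],
    [-0.185, 0.154, 0, 0.006, -0.013, 0, 0.085],
    [-0.22, 0.183, 0, 0.006, -0.016, 0, 0.085],
    [-0.25, 0.208, 0, 0.006, -0.016, 0, 0.085],
    [-0.275, 0.229, 0.005, 0.006, -0.016, 0, 0.085],
    [-0.289, 0.241, 0.009, 0.006, -0.016, 0, 0.085],
    [-0.289, 0.241, 0.009, 0.006, -0.016, 0, 0.085],
    [-0.289, 0.241, 0.009, 0.006, -0.016, 0, 0.085]
  ]
}}

```text
time: 38.0
eef_pos: [0.5696, 0.0753, 0.1989]
tool_rot: [-0.001, 0.879, 0.477, -0.001]
ft_force: [0.5, -0.6, -0.5]
width: 0.0851
```

Run:
```python
from h import *
shot("wrist","w26");s=arm.observe();print(s["eef_pos"])
print(rel([.5705,.0755,.09],JR))
```

```text
[0.5697 0.076  0.1993]
(array([0.0001, 0.0011, 0.1093]), array([-0.0014,  0.0006,  0.001 ]))
```

View pics/w26.png

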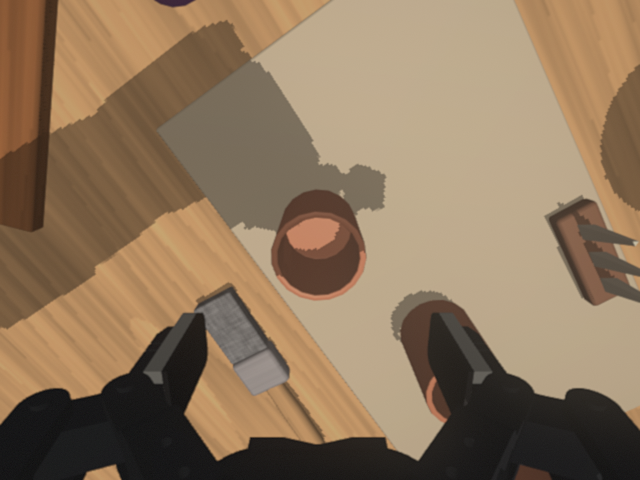

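Run:
```python
from h import *
W=cam("wrist");X=plane(W,(319,255.5),.112);print(X);X[2]=.090;print(rel(X,JR))
```

```text
[0.5699 0.0745 0.112 ]
(array([-0.0011,  0.0011,  0.1093]), array([-0.0014,  0.0006,  0.001 ]))
```

Request:
{"fn": "arm_command", "kwargs": {
  "targets": [
    [-0.001, 0.001, 0.03, 0, 0, 0, 0.085],
    [-0.001, 0.001, 0.065, 0, 0, 0, 0.085],
    [-0.001, 0.001, 0.095, 0, 0, 0, 0.085],
    [-0.001, 0.001, 0.109, 0, 0, 0, 0.085],
    [-0.001, 0.001, 0.109, 0, 0, 0, 0.085],
    [-0.001, 0.001, 0.109, 0, 0, 0, 0.065],
    [-0.001, 0.001, 0.109, 0, 0, 0, 0.055],
    [-0.001, 0.001, 0.109, 0, 0, 0, 0.045],
    [-0.001, 0.001, 0.109, 0, 0, 0, 0.04],
    [-0.001, 0.001, 0.109, 0, 0, 0, 0.04],
    [-0.001, 0.001, 0.109, 0, 0, 0, 0.04]
  ]
}}

```text
time: 39.15
eef_pos: [0.5711, 0.075, 0.092]
tool_rot: [-0.0, 0.879, 0.478, 0.001]
ft_force: [0.6, 2.7, 6.2]
width: 0.0556
```

Run:
```python
from h import *
s=arm.observe();print(s["eef_pos"],s["width"],s["ft_force"])
print(rel(board(-.054,0,s["eef_pos"][2]+.13),JR))
```

```text
[0.5711 0.075  0.092 ] 0.05555442576986787 [0.6209 2.7358 6.2125]
(array([ 0.2149, -0.2641, -0.1298]), array([ 0.0008, -0.0019,  0.0013]))
```

Request:
{"fn": "arm_command", "kwargs": {
  "targets": [
    [0, 0, -0.015, 0, 0, 0, 0.04],
    [0, 0, -0.045, 0, 0, 0, 0.04],
    [0, 0, -0.08, 0, 0, 0, 0.04],
    [0, 0, -0.115, 0, 0, 0, 0.04],
    [0.017, -0.021, -0.13, 0, 0, 0, 0.04],
    [0.044, -0.055, -0.13, 0, 0, 0, 0.04],
    [0.074, -0.091, -0.13, 0, 0, 0, 0.04],
    [0.104, -0.128, -0.13, 0, 0, 0, 0.04],
    [0.134, -0.165, -0.13, 0, 0, 0, 0.04],
    [0.164, -0.201, -0.13, 0, 0, 0, 0.04],
    [0.194, -0.238, -0.13, 0, 0, 0, 0.04],
    [0.215, -0.264, -0.13, 0, 0, 0, 0.04]
  ]
}}

```text
time: 40.35
eef_pos: [0.4647, 0.4012, 0.222]
tool_rot: [-0.0, 0.878, 0.478, 0.001]
ft_force: [1.1, -0.7, -0.6]
width: 0.0557
```

Request:
{"fn": "arm_command", "kwargs": {
  "targets": [
    [0, 0, 0, 0, 0, 0, 0.04],
    [0, 0, 0, 0, 0, 0, 0.04]
  ]
}}

```text
time: 40.55
eef_pos: [0.464, 0.4017, 0.2216]
tool_rot: [0.0, 0.878, 0.479, 0.001]
ft_force: [0.3, -0.4, -1.0]
width: 0.0552
```

Run:
```python
from h import *
shot("wrist","w27");s=arm.observe();print(s["eef_pos"],s["width"],s["ft_force"])
print(rel(board(-.054,0,.060),JR))
```

```text
[0.4645 0.4008 0.2217] 0.05537556790327789 [-0.4253 -0.2126 -1.2783]
(array([-0.001 ,  0.0023,  0.1617]), array([ 0.0007, -0.0008,  0.0034]))
```

View pics/w27.png

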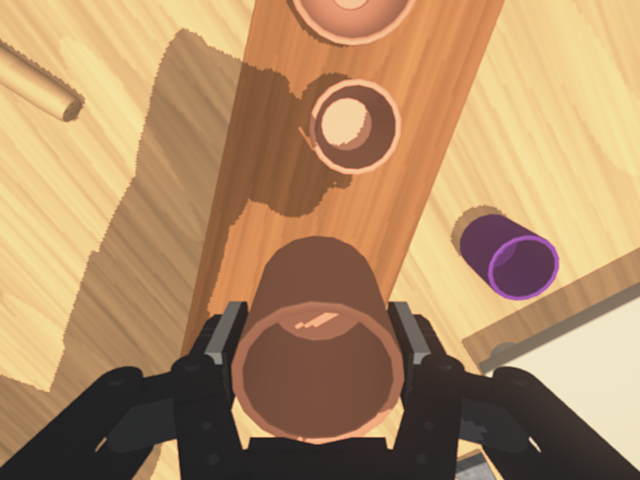

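Request:
{"fn": "arm_command", "kwargs": {
  "targets": [
    [-0.001, 0.002, 0.03, 0, 0, 0, 0.04],
    [-0.001, 0.002, 0.07, 0, 0, 0, 0.04],
    [-0.001, 0.002, 0.11, 0, 0, 0.003, 0.04],
    [-0.001, 0.002, 0.14, 0, 0, 0.003, 0.04],
    [-0.001, 0.002, 0.152, 0, 0, 0.003, 0.04],
    [-0.001, 0.002, 0.156, 0, 0, 0.003, 0.04],
    [-0.001, 0.002, 0.158, 0, 0, 0.003, 0.04],
    [-0.001, 0.002, 0.159, 0, 0, 0.003, 0.04],
    [-0.001, 0.002, 0.159, 0, 0, 0.003, 0.04]
  ]
}}

```text
time: 41.5
eef_pos: [0.4668, 0.3995, 0.0643]
tool_rot: [0.0, 0.879, 0.477, 0.002]
ft_force: [-0.2, -0.3, -1.2]
width: 0.0559
```

Request:
{"fn": "arm_command", "kwargs": {
  "targets": [
    [0, 0, 0.002, 0, 0, 0, 0.04],
    [0, 0, 0.002, 0, 0, 0, 0.04]
  ]
}}

```text
time: 41.7
eef_pos: [0.4673, 0.3999, 0.063]
tool_rot: [-0.0, 0.879, 0.477, 0.003]
ft_force: [-0.4, 0.5, -0.9]
width: 0.0554
```

Request:
{"fn": "arm_command", "kwargs": {
  "targets": [
    [0, 0, 0.002, 0, 0, 0, 0.04],
    [0, 0, 0.0035, 0, 0, 0, 0.04],
    [0, 0, 0.0035, 0, 0, 0, 0.04]
  ]
}}

```text
time: 42.0
eef_pos: [0.4675, 0.4002, 0.0601]
tool_rot: [-0.0, 0.879, 0.477, 0.003]
ft_force: [0.4, -0.1, 2.5]
width: 0.0556
```

Request:
{"fn": "arm_command", "kwargs": {
  "targets": [
    [0, 0, 0.0015, 0, 0, 0, 0.04],
    [0, 0, 0.0015, 0, 0, 0, 0.04]
  ]
}}

```text
time: 42.2
eef_pos: [0.4676, 0.4004, 0.06]
tool_rot: [-0.0, 0.879, 0.477, 0.004]
ft_force: [-1.7, -2.5, 9.4]
width: 0.0553
```

Contact at 0.060, as expected. Releasing.

Request:
{"fn": "arm_command", "kwargs": {
  "targets": [
    [0, 0, -0.001, 0, 0, 0, 0.062],
    [0, 0, -0.001, 0, 0, 0, 0.07],
    [0, 0, -0.001, 0, 0, 0, 0.08],
    [0, 0, -0.001, 0, 0, 0, 0.085],
    [0, 0, -0.02, 0, 0, 0, 0.085],
    [0, 0, -0.06, 0, 0, 0, 0.085],
    [0, 0, -0.1, 0, 0, 0, 0.085],
    [0, 0, -0.14, 0, 0, 0, 0.085],
    [0, 0, -0.14, 0, 0, 0, 0.085]
  ]
}}

```text
time: 43.1
eef_pos: [0.4694, 0.4017, 0.2065]
tool_rot: [-0.001, 0.879, 0.477, 0.009]
ft_force: [1.0, 0.9, 0.2]
width: 0.0852
```

Run:
```python
from h import *
shot("wrist","w28");shot("scene","s28");s=arm.observe();print(s["eef_pos"])
print(rel([.601,-.0545,.2],JR))
```

```text
[0.4674 0.4002 0.201 ]
(array([-0.3088,  0.3595, -0.0002]), array([ 0.0041, -0.0088,  0.0008]))
```

View pics/s28.png

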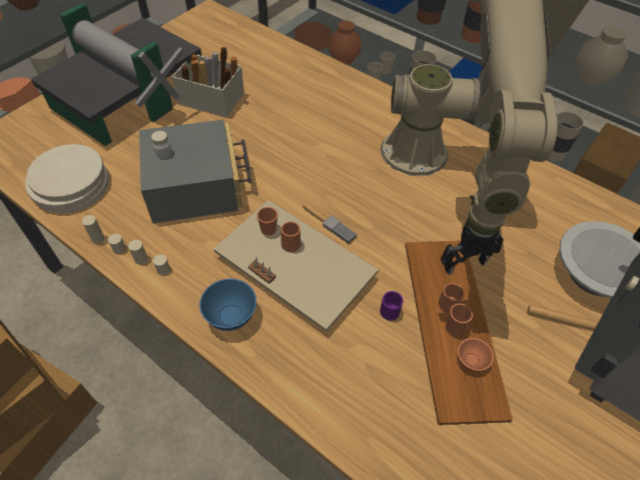

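Pots a and b stand on the board at (460,320) and (452,296), and c and d remain on the shelf. On to c.

Request:
{"fn": "arm_command", "kwargs": {
  "targets": [
    [-0.015, 0.017, 0, 0, 0, 0, 0.085],
    [-0.044, 0.051, 0, 0, 0, 0, 0.085],
    [-0.074, 0.086, 0, 0, -0.002, 0, 0.085],
    [-0.104, 0.121, 0, 0.002, -0.004, 0, 0.085],
    [-0.134, 0.156, 0, 0.004, -0.006, 0, 0.085],
    [-0.164, 0.191, 0, 0.004, -0.008, 0, 0.085],
    [-0.194, 0.226, 0, 0.004, -0.009, 0, 0.085],
    [-0.224, 0.261, 0, 0.004, -0.009, 0, 0.085],
    [-0.254, 0.296, 0, 0.004, -0.009, 0, 0.085],
    [-0.284, 0.331, 0, 0.004, -0.009, 0, 0.085],
    [-0.309, 0.3595, 0, 0.004, -0.009, 0, 0.085],
    [-0.309, 0.3595, 0, 0.004, -0.009, 0, 0.085]
  ]
}}

```text
time: 44.4
eef_pos: [0.6011, -0.0592, 0.197]
tool_rot: [-0.0, 0.88, 0.475, -0.001]
ft_force: [-0.5, 0.0, 0.6]
width: 0.0849
```

Request:
{"fn": "arm_command", "kwargs": {
  "targets": [
    [0, 0, 0, 0, 0, 0, 0.085],
    [0, 0, 0, 0, 0, 0, 0.085]
  ]
}}

```text
time: 44.6
eef_pos: [0.6, -0.0588, 0.1952]
tool_rot: [-0.001, 0.88, 0.475, -0.003]
ft_force: [0.3, -0.4, 1.0]
width: 0.0849
```

Run:
```python
from h import *
shot("wrist","w29");s=arm.observe();print(s["eef_pos"])
print(rel([.601,-.0545,.095],JR))
```

```text
[ 0.6001 -0.0583  0.1958]
(array([ 0.0039, -0.0009,  0.1007]), array([-0.0044,  0.003 , -0.0043]))
```

View pics/w29.png

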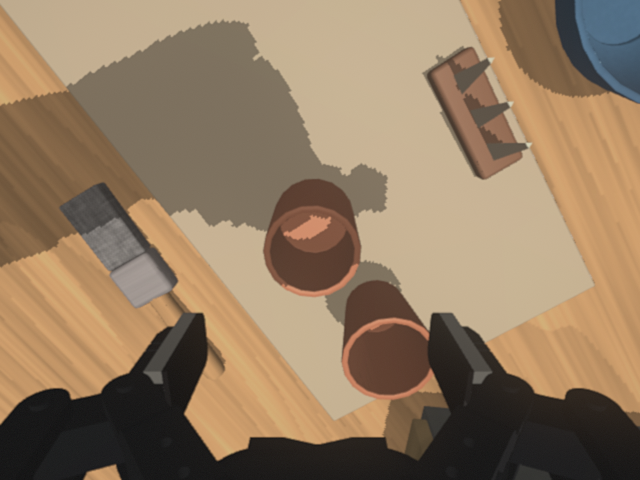

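Run:
```python
from h import *
W=cam("wrist");X=plane(W,(313,250.5),.120);print(X,plane(W,(387.5,358),.117),"cones",plane(W,(455,120),.062));X[2]=.095;print(rel(X,JR))
```

```text
[ 0.6012 -0.0519  0.12  ] [ 0.6003 -0.1373  0.117 ] cones [ 0.7139 -0.0444  0.062 ]
(array([ 0.0062, -0.0022,  0.1007]), array([-0.0044,  0.003 , -0.0043]))
```

Request:
{"fn": "arm_command", "kwargs": {
  "targets": [
    [0.0055, -0.002, 0.02, -0.002, 0.001, -0.004, 0.085],
    [0.0055, -0.002, 0.055, -0.004, 0.003, -0.004, 0.085],
    [0.0055, -0.002, 0.085, -0.004, 0.003, -0.004, 0.085],
    [0.0055, -0.002, 0.1, -0.004, 0.003, -0.004, 0.085],
    [0.0055, -0.002, 0.1, -0.004, 0.003, -0.004, 0.085],
    [0.0055, -0.002, 0.1, -0.004, 0.003, -0.004, 0.065],
    [0.0055, -0.002, 0.1, -0.004, 0.003, -0.004, 0.055],
    [0.0055, -0.002, 0.1, -0.004, 0.003, -0.004, 0.045],
    [0.0055, -0.002, 0.1, -0.004, 0.003, -0.004, 0.04],
    [0.0055, -0.002, 0.1, -0.004, 0.003, -0.004, 0.04],
    [0.0055, -0.002, 0.1, -0.004, 0.003, -0.004, 0.04]
  ]
}}

```text
time: 45.75
eef_pos: [0.6022, -0.0525, 0.0976]
tool_rot: [0.001, 0.879, 0.477, 0.001]
ft_force: [-0.2, 1.1, 6.4]
width: 0.0532
```

Run:
```python
from h import *
s=arm.observe();print(s["eef_pos"],s["width"],s["ft_force"])
print(rel(board(-.127,0,s["eef_pos"][2]+.13),JR))
```

```text
[ 0.6022 -0.0525  0.0976] 0.053246030000051146 [-0.2366  1.064   6.3732]
(array([ 0.2345, -0.3802, -0.1304]), array([ 0.0023, -0.002 , -0.    ]))
```

Request:
{"fn": "arm_command", "kwargs": {
  "targets": [
    [0, 0, -0.015, 0, 0, 0, 0.04],
    [0, 0, -0.045, 0, 0, 0, 0.04],
    [0, 0, -0.08, 0, 0, 0, 0.04],
    [0, 0, -0.115, 0, 0, 0, 0.04],
    [0.013, -0.021, -0.13, 0, 0, 0, 0.04],
    [0.036, -0.058, -0.13, 0, 0, 0, 0.04],
    [0.061, -0.099, -0.13, 0, 0, 0, 0.04],
    [0.086, -0.139, -0.13, 0, 0, 0, 0.04],
    [0.111, -0.18, -0.13, 0, 0, 0, 0.04],
    [0.136, -0.22, -0.13, 0, 0, 0, 0.04],
    [0.161, -0.261, -0.13, 0, 0, 0, 0.04],
    [0.186, -0.302, -0.13, 0, 0, 0, 0.04]
  ]
}}

```text
time: 46.95
eef_pos: [0.4488, 0.2693, 0.2276]
tool_rot: [0.001, 0.879, 0.477, 0.002]
ft_force: [0.9, -0.2, -0.7]
width: 0.0536
```

Run:
```python
from h import *
s=arm.observe();print(s["eef_pos"],s["width"])
print(rel(board(-.127,0,.225),JR))
```

```text
[0.4488 0.2693 0.2276] 0.05361980793182717
(array([ 0.0479, -0.0766,  0.0025]), array([ 0.0029, -0.0024, -0.0006]))
```

Request:
{"fn": "arm_command", "kwargs": {
  "targets": [
    [0.02, -0.032, 0, 0, 0, 0, 0.04],
    [0.036, -0.058, 0, 0, 0, 0, 0.04],
    [0.048, -0.0765, 0.0025, 0.003, -0.002, 0, 0.04],
    [0.048, -0.0765, 0.0025, 0.003, -0.002, 0, 0.04],
    [0.048, -0.0765, 0.0025, 0.003, -0.002, 0, 0.04]
  ]
}}

```text
time: 47.45
eef_pos: [0.4106, 0.3513, 0.225]
tool_rot: [0.0, 0.879, 0.477, 0.0]
ft_force: [0.5, -1.0, -2.1]
width: 0.0534
```

Run:
```python
from h import *
shot("wrist","w30");s=arm.observe();print(s["eef_pos"],s["width"])
print(rel(board(-.127,0,.0656),JR))
```

```text
[0.411  0.3508 0.225 ] 0.05366884516946691
(array([ 0.0002, -0.0005,  0.1594]), array([ 0.0003, -0.0001, -0.0006]))
```

View pics/w30.png

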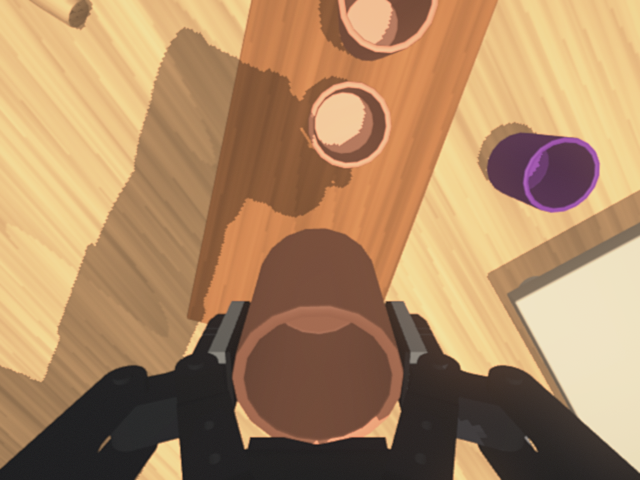

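Run:
```python
from h import *
d=plane(cam("wrist"),(190,319),.016)-board(0);print(d[0]*np.cos(.71)+d[1]*np.sin(.71),-d[0]*np.sin(.71)+d[1]*np.cos(.71))
```

```text
-0.2708131393640596 0.08685368287455968
```

Request:
{"fn": "arm_command", "kwargs": {
  "targets": [
    [0, 0, 0.03, 0, 0, 0, 0.04],
    [0, 0, 0.07, 0, 0, 0, 0.04],
    [0, 0, 0.11, 0, 0, 0, 0.04],
    [0, 0, 0.14, 0, 0, 0, 0.04],
    [0, 0, 0.15, 0, 0, 0, 0.04],
    [0, 0, 0.154, 0, 0, 0, 0.04],
    [0, 0, 0.157, 0, 0, 0, 0.04],
    [0, 0, 0.159, 0, 0, 0, 0.04],
    [0, 0, 0.159, 0, 0, 0, 0.04]
  ]
}}

```text
time: 48.4
eef_pos: [0.4119, 0.3513, 0.0672]
tool_rot: [0.0, 0.879, 0.477, 0.001]
ft_force: [-0.2, -0.1, -1.6]
width: 0.0534
```

Request:
{"fn": "arm_command", "kwargs": {
  "targets": [
    [0, 0, 0.0015, 0, 0, 0, 0.04],
    [0, 0, 0.0015, 0, 0, 0, 0.04]
  ]
}}

```text
time: 48.6
eef_pos: [0.4123, 0.3516, 0.0664]
tool_rot: [-0.0, 0.879, 0.477, 0.002]
ft_force: [0.1, 0.6, -1.8]
width: 0.0536
```

Request:
{"fn": "arm_command", "kwargs": {
  "targets": [
    [0, 0, 0.0015, 0, 0, 0, 0.04],
    [0, 0, 0.002, 0, 0, 0, 0.04],
    [0, 0, 0.002, 0, 0, 0, 0.04]
  ]
}}

```text
time: 48.9
eef_pos: [0.4125, 0.3519, 0.0656]
tool_rot: [-0.0, 0.879, 0.477, 0.003]
ft_force: [-2.2, -1.4, 6.7]
width: 0.0532
```

Request:
{"fn": "arm_command", "kwargs": {
  "targets": [
    [0, 0, 0.0015, 0, 0, 0, 0.04],
    [0, 0, 0.0015, 0, 0, 0, 0.04]
  ]
}}

```text
time: 49.1
eef_pos: [0.4125, 0.3519, 0.0655]
tool_rot: [0.0, 0.879, 0.477, 0.003]
ft_force: [-3.3, -2.3, 8.9]
width: 0.0534
```

The board's near end reads x = -0.271, as specified, and contact came at 0.0655. Releasing.

Request:
{"fn": "arm_command", "kwargs": {
  "targets": [
    [0, 0, -0.001, 0, 0, 0, 0.062],
    [0, 0, -0.001, 0, 0, 0, 0.07],
    [0, 0, -0.001, 0, 0, 0, 0.08],
    [0, 0, -0.001, 0, 0, 0, 0.085],
    [0, 0, -0.02, 0, 0, 0, 0.085],
    [0, 0, -0.06, 0, 0, 0, 0.085],
    [0, 0, -0.1, 0, 0, 0, 0.085],
    [0, 0, -0.135, 0, 0, 0, 0.085],
    [0, 0, -0.135, 0, 0, 0, 0.085]
  ]
}}

```text
time: 50.0
eef_pos: [0.4144, 0.3532, 0.2058]
tool_rot: [-0.0, 0.879, 0.477, 0.008]
ft_force: [0.8, 1.1, 0.5]
width: 0.0848
```

Run:
```python
from h import *
shot("wrist","w31");s=arm.observe();print(s["eef_pos"])
print(rel([.601,-.139,.2],JR))
```

```text
[0.4134 0.3525 0.2032]
(array([-0.31  ,  0.4251,  0.0023]), array([ 0.0052, -0.0102, -0.0002]))
```

View pics/w31.png

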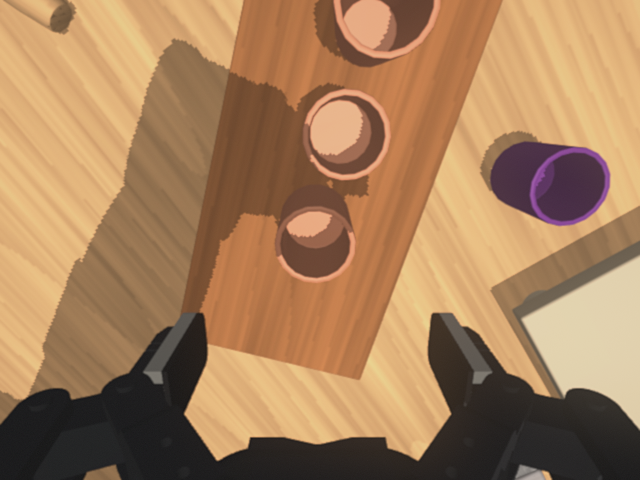

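Pot_c stands upright at (315,243). On to d.

Request:
{"fn": "arm_command", "kwargs": {
  "targets": [
    [-0.012, 0.017, 0, 0, 0, 0, 0.085],
    [-0.038, 0.052, 0, 0, 0, 0, 0.085],
    [-0.064, 0.088, 0, 0, -0.002, 0, 0.085],
    [-0.092, 0.126, 0, 0.002, -0.004, 0, 0.085],
    [-0.12, 0.165, 0, 0.004, -0.006, 0, 0.085],
    [-0.148, 0.203, 0, 0.005, -0.008, 0, 0.085],
    [-0.176, 0.241, 0, 0.005, -0.01, 0, 0.085],
    [-0.204, 0.28, 0, 0.005, -0.01, 0, 0.085],
    [-0.232, 0.318, 0, 0.005, -0.01, 0, 0.085],
    [-0.26, 0.357, 0, 0.005, -0.01, 0, 0.085],
    [-0.286, 0.392, 0.002, 0.005, -0.01, 0, 0.085],
    [-0.31, 0.425, 0.002, 0.005, -0.01, 0, 0.085]
  ]
}}

```text
time: 51.25
eef_pos: [0.6004, -0.1409, 0.1979]
tool_rot: [-0.001, 0.879, 0.477, -0.001]
ft_force: [0.6, 0.6, -0.4]
width: 0.085
```

Request:
{"fn": "arm_command", "kwargs": {
  "targets": [
    [0, 0, 0, 0, 0, 0, 0.085],
    [0, 0, 0, 0, 0, 0, 0.085]
  ]
}}

```text
time: 51.45
eef_pos: [0.5994, -0.1417, 0.1953]
tool_rot: [-0.003, 0.88, 0.476, -0.002]
ft_force: [-1.0, 0.4, -0.1]
width: 0.0847
```

Run:
```python
from h import *
shot("wrist","w32");s=arm.observe();print(s["eef_pos"])
print(rel([.601,-.139,.093],JR))
```

```text
[ 0.5993 -0.1405  0.1959]
(array([0.0023, 0.0013, 0.1029]), array([-0.0068,  0.0009, -0.0018]))
```

View pics/w32.png

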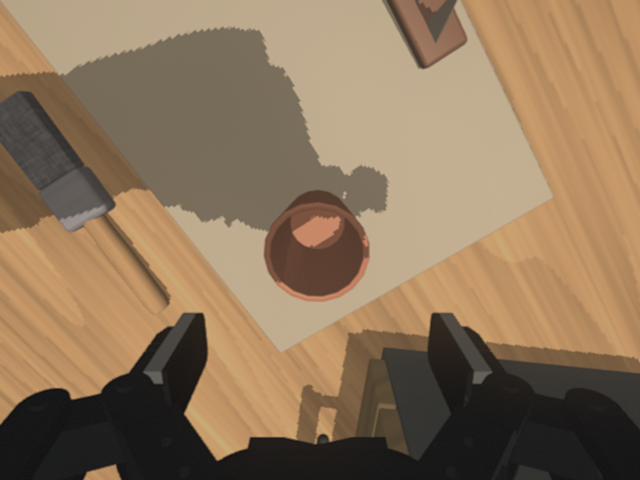

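Run:
```python
from h import *
W=cam("wrist");X=plane(W,(316.5,252),.116);print(X);X[2]=.093;print(rel(X,JR))
```

```text
[ 0.6005 -0.1369  0.116 ]
(array([ 0.0038, -0.0002,  0.1029]), array([-0.0068,  0.0009, -0.0018]))
```

Request:
{"fn": "arm_command", "kwargs": {
  "targets": [
    [0.0035, 0, 0.02, -0.003, 0, -0.002, 0.085],
    [0.0035, 0, 0.055, -0.007, 0.001, -0.002, 0.085],
    [0.0035, 0, 0.085, -0.007, 0.001, -0.002, 0.085],
    [0.0035, 0, 0.102, -0.007, 0.001, -0.002, 0.085],
    [0.0035, 0, 0.102, -0.007, 0.001, -0.002, 0.085],
    [0.0035, 0, 0.102, -0.007, 0.001, -0.002, 0.065],
    [0.0035, 0, 0.102, -0.007, 0.001, -0.002, 0.055],
    [0.0035, 0, 0.102, -0.007, 0.001, -0.002, 0.045],
    [0.0035, 0, 0.102, -0.007, 0.001, -0.002, 0.04],
    [0.0035, 0, 0.102, -0.007, 0.001, -0.002, 0.04],
    [0.0035, 0, 0.102, -0.007, 0.001, -0.002, 0.04]
  ]
}}

```text
time: 52.6
eef_pos: [0.6018, -0.1372, 0.0959]
tool_rot: [0.001, 0.879, 0.477, 0.002]
ft_force: [-0.0, 2.7, 6.0]
width: 0.0582
```

Run:
```python
from h import *
s=arm.observe();print(s["eef_pos"],s["width"],s["ft_force"])
print(rel(board(-.2,0,s["eef_pos"][2]+.13),JR))
shot("wrist","w33")
```

```text
[ 0.6018 -0.1372  0.0959] 0.058178320411402376 [-0.0375  2.6943  6.0066]
(array([ 0.236 , -0.4462, -0.131 ]), array([ 0.0032, -0.0018,  0.0006]))
```

View pics/w33.png

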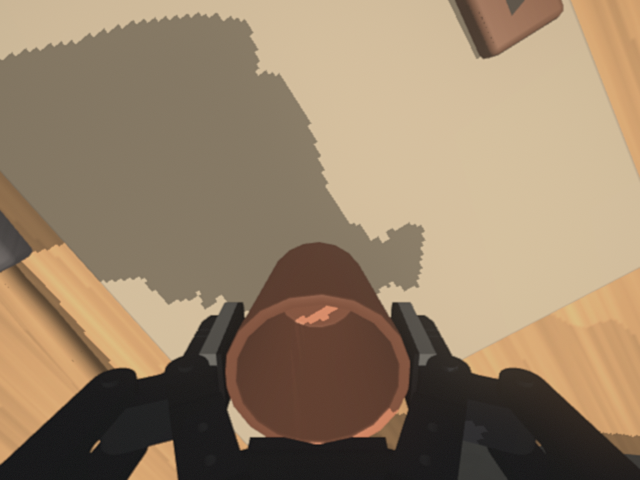

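Request:
{"fn": "arm_command", "kwargs": {
  "targets": [
    [0, 0, -0.015, 0, 0, 0, 0.04],
    [0, 0, -0.045, 0, 0, 0, 0.04],
    [0, 0, -0.08, 0, 0, 0, 0.04],
    [0, 0, -0.115, 0, 0, 0, 0.04],
    [0.01, -0.019, -0.13, 0, 0, 0, 0.04],
    [0.03, -0.057, -0.13, 0, 0, 0, 0.04],
    [0.053, -0.1, -0.13, 0, 0, 0, 0.04],
    [0.076, -0.144, -0.13, 0, 0, 0, 0.04],
    [0.099, -0.187, -0.13, 0, 0, 0, 0.04],
    [0.122, -0.231, -0.13, 0, 0, 0, 0.04],
    [0.145, -0.274, -0.13, 0, 0, 0, 0.04],
    [0.167, -0.316, -0.13, 0, 0, 0, 0.04]
  ]
}}

```text
time: 53.85
eef_pos: [0.4259, 0.1762, 0.2257]
tool_rot: [0.001, 0.879, 0.477, 0.002]
ft_force: [0.2, 0.4, -2.0]
width: 0.0583
```

Run:
```python
from h import *
s=arm.observe();print(s["eef_pos"],s["width"])
print(rel(board(-.2,0,.225),JR))
```

```text
[0.4259 0.1762 0.2257] 0.058258827940936536
(array([ 0.0684, -0.1286,  0.0003]), array([ 0.004 , -0.0025,  0.0001]))
```

Request:
{"fn": "arm_command", "kwargs": {
  "targets": [
    [0.018, -0.034, 0, 0, 0, 0, 0.04],
    [0.04, -0.075, 0, 0, 0, 0, 0.04],
    [0.058, -0.109, 0, 0.002, 0, 0, 0.04],
    [0.0685, -0.1285, 0, 0.004, -0.002, 0, 0.04],
    [0.0685, -0.1285, 0, 0.004, -0.002, 0, 0.04],
    [0.0685, -0.1285, 0, 0.004, -0.002, 0, 0.04]
  ]
}}

```text
time: 54.45
eef_pos: [0.3552, 0.3038, 0.2254]
tool_rot: [0.0, 0.878, 0.478, 0.0]
ft_force: [-0.4, -0.4, -1.0]
width: 0.0581
```

Run:
```python
from h import *
s=arm.observe();print(s["eef_pos"],s["width"])
print(rel(board(-.2,0,.0639),JR))
```

```text
[0.3552 0.3038 0.2254] 0.05806871937074835
(array([-0.0002,  0.    ,  0.1615]), array([ 0.0006, -0.0005,  0.0014]))
```

Request:
{"fn": "arm_command", "kwargs": {
  "targets": [
    [0, 0, 0.03, 0, 0, 0, 0.04],
    [0, 0, 0.07, 0, 0, 0, 0.04],
    [0, 0, 0.11, 0, 0, 0, 0.04],
    [0, 0, 0.14, 0, 0, 0, 0.04],
    [0, 0, 0.152, 0, 0, 0, 0.04],
    [0, 0, 0.156, 0, 0, 0, 0.04],
    [0, 0, 0.159, 0, 0, 0, 0.04],
    [0, 0, 0.161, 0, 0, 0, 0.04],
    [0, 0, 0.161, 0, 0, 0, 0.04]
  ]
}}

```text
time: 55.35
eef_pos: [0.3562, 0.3039, 0.0652]
tool_rot: [0.0, 0.879, 0.478, 0.001]
ft_force: [0.1, -0.3, -1.8]
width: 0.0584
```

Request:
{"fn": "arm_command", "kwargs": {
  "targets": [
    [0, 0, 0.0015, 0, 0, 0, 0.04],
    [0, 0, 0.0015, 0, 0, 0, 0.04]
  ]
}}

```text
time: 55.55
eef_pos: [0.3567, 0.3042, 0.0642]
tool_rot: [0.0, 0.879, 0.478, 0.002]
ft_force: [0.3, -0.4, -1.0]
width: 0.0583
```

Request:
{"fn": "arm_command", "kwargs": {
  "targets": [
    [0, 0, 0.0015, 0, 0, 0, 0.04],
    [0, 0, 0.002, 0, 0, 0, 0.04],
    [0, 0, 0.002, 0, 0, 0, 0.04]
  ]
}}

```text
time: 55.85
eef_pos: [0.357, 0.3047, 0.0639]
tool_rot: [0.0, 0.878, 0.478, 0.003]
ft_force: [-3.9, -2.7, 11.7]
width: 0.0583
```

Request:
{"fn": "arm_command", "kwargs": {
  "targets": [
    [0, 0, 0.001, 0, 0, 0, 0.04],
    [0, 0, 0.001, 0, 0, 0, 0.04]
  ]
}}

```text
time: 56.05
eef_pos: [0.3572, 0.3049, 0.064]
tool_rot: [0.0, 0.878, 0.478, 0.003]
ft_force: [-2.5, -1.6, 7.8]
width: 0.0583
```

Request:
{"fn": "arm_command", "kwargs": {
  "targets": [
    [0, 0, -0.001, 0, 0, 0, 0.062],
    [0, 0, -0.001, 0, 0, 0, 0.07],
    [0, 0, -0.001, 0, 0, 0, 0.08],
    [0, 0, -0.001, 0, 0, 0, 0.085],
    [0, 0, -0.02, 0, 0, 0, 0.085],
    [0, 0, -0.06, 0, 0, 0, 0.085],
    [0, 0, -0.1, 0, 0, 0, 0.085],
    [0, 0, -0.15, 0, 0, 0, 0.085],
    [0, 0, -0.2, 0, 0, 0, 0.085],
    [0, 0, -0.2, 0, 0, 0, 0.085]
  ]
}}

```text
time: 57.05
eef_pos: [0.3589, 0.306, 0.2709]
tool_rot: [-0.0, 0.878, 0.478, 0.009]
ft_force: [-0.0, 0.1, -1.0]
width: 0.085
```

Run:
```python
from h import *
shot("wrist","w34");shot("scene","s34");shot("side","d34");s=arm.observe();print(s["eef_pos"],s["ft_force"])
```

```text
[0.356  0.3043 0.2638] [ 0.6418 -0.9277  0.1486]
```

View pics/s34.png

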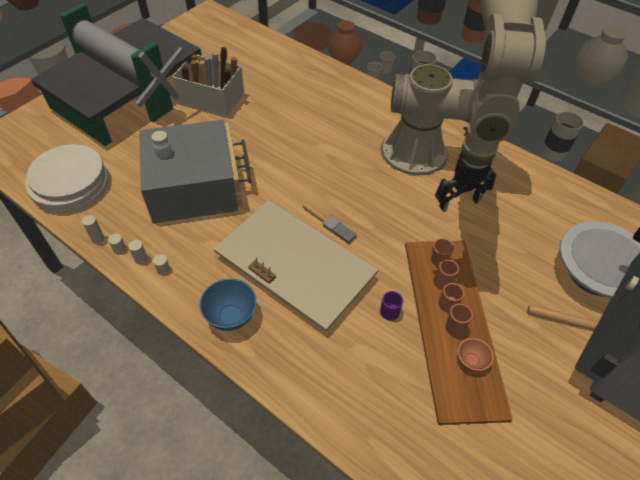

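View pics/d34.png

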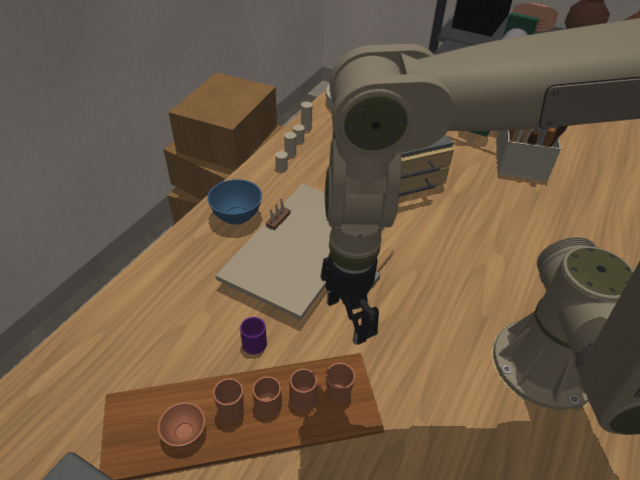

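View pics/w34.png

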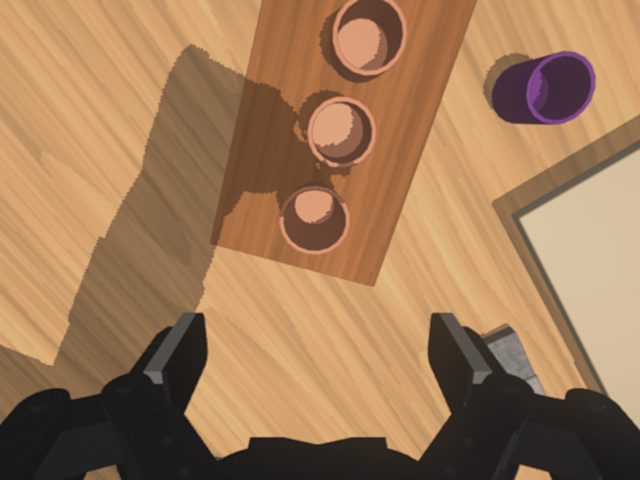

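All four pots stand upright on the board and the shelf holds only the cone pack. One close check of the drawer gap in the after-release view.

Run:
```python
import cv2,numpy as np
a=cv2.imread("pics/w1.png")[0:200,330:480];b=cv2.imread("pics/w20.png")[0:200,310:460]
cv2.imwrite("pics/gap.png",cv2.resize(np.hstack([a,b]),None,fx=2.6,fy=2.6))
```

```text
(no output)
```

View pics/gap.png

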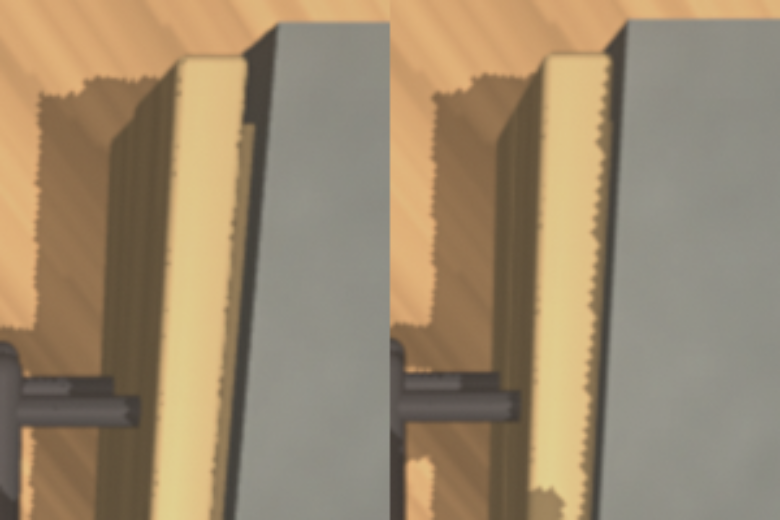

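The gap looks shut, but the angle is oblique, so I'll look straight down on it.

Run:
```python
from h import *
print(rel([.497,-.390,.27],down(CX)))
print(rel([.42,-.05,.30],down(CX)))
```

```text
(array([-0.5062,  0.4956, -0.0075]), array([ 0.0031, -0.0061,  0.1217]))
(array([-0.2624,  0.2463, -0.0369]), array([ 0.0031, -0.0061,  0.1217]))
```

Request:
{"fn": "arm_command", "kwargs": {
  "targets": [
    [-0.015, 0.014, -0.03, 0, 0, 0, 0.06],
    [-0.05, 0.047, -0.037, 0, 0, 0.02, 0.03],
    [-0.085, 0.08, -0.037, 0, 0, 0.04, 0.03],
    [-0.12, 0.113, -0.037, 0, 0, 0.06, 0.03],
    [-0.155, 0.147, -0.037, 0, 0, 0.08, 0.03],
    [-0.19, 0.18, -0.037, 0, 0, 0.1, 0.03],
    [-0.225, 0.213, -0.037, 0, 0, 0.12, 0.03],
    [-0.26, 0.246, -0.037, 0, 0, 0.12, 0.03],
    [-0.295, 0.282, -0.037, 0, 0, 0.12, 0.03],
    [-0.33, 0.318, -0.037, 0, 0, 0.12, 0.03],
    [-0.365, 0.353, -0.037, 0, 0, 0.12, 0.03],
    [-0.4, 0.388, -0.037, 0, 0, 0.12, 0.03]
  ]
}}

```text
time: 58.4
eef_pos: [0.4634, -0.2442, 0.2974]
tool_rot: [-0.002, 0.906, 0.424, 0.003]
ft_force: [0.5, 0.1, 1.0]
width: 0.0299
```

Run:
```python
from h import *
print(rel([.497,-.390,.27],down(CX)))
```

```text
(array([-0.0907,  0.1192,  0.0267]), array([-0.0012, -0.0062,  0.0011]))
```

Request:
{"fn": "arm_command", "kwargs": {
  "targets": [
    [-0.03, 0.04, 0, 0, 0, 0, 0.03],
    [-0.06, 0.08, 0, 0, 0, 0, 0.03],
    [-0.085, 0.112, 0.01, 0, -0.003, 0, 0.03],
    [-0.0905, 0.119, 0.025, 0, -0.006, 0, 0.03],
    [-0.0905, 0.119, 0.026, 0, -0.006, 0, 0.03],
    [-0.0905, 0.119, 0.026, 0, -0.006, 0, 0.03]
  ]
}}

```text
time: 59.0
eef_pos: [0.4961, -0.388, 0.2687]
tool_rot: [-0.003, 0.906, 0.424, -0.001]
ft_force: [-0.3, 0.8, 0.2]
width: 0.0302
```

Run:
```python
from h import *
im,W=shot("wrist","w35")
s=arm.observe();print(s["eef_pos"])
```

```text
[ 0.4965 -0.3879  0.2701]
```

View pics/w35.png

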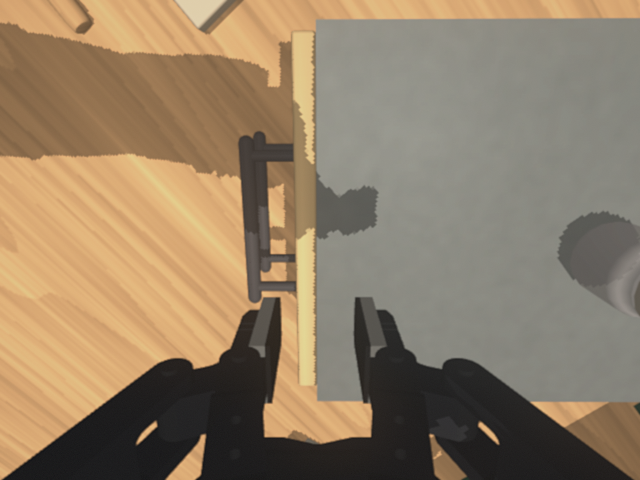

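Looking straight down, the drawer front (u≈304) abuts the cabinet (u≈317) with no gap, and the jar at (605,255) still stands. The gripper touches nothing, so I'm handing in.

```bash
python3 -c "
from cell import arm
print(arm.finish_job(), arm.observe()['time'])"
```

```text
the job is handed in; nothing more can be done
the job is handed in; nothing more can be done
```

All four pots were there. I read them in order a, b, c, d and set them upright on the ware board. The thermometer is back in its drawer and the drawer is shut. I handed the job in at about 59 s; the hand-in gave no verdict.

- **Readings:** each pot was read from about 7 cm off its wall and held for about 2.4 s. I read pot_d from an angle to keep clear of the open drawer. The lens and pot middles I calculated lined up with the camera pictures.
- **Knocked pot:** pot_b was knocked against pot_a while I was shutting the drawer, after all the readings. I re-measured both and lifted pot_a first.
- **Last checks:**
  - All four pots stood upright in a row near the board's centreline, clear of the bowl.
  - The drawer front was flush with the cabinet when seen from above.
  - The brush, cones, bowl, purple cup and jar looked undisturbed.
- **Disagreement:** heights measured across camera views came out 3 to 8 mm below the stated ones. Where the pots touched the board agreed with the stated heights, so I worked from those.

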